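# Press a rivet home in a model wing

### The arm

A 7-joint arm with a two-finger parallel gripper is mounted at the origin on the work surface. World frame = base frame: x ahead of the robot, y to its left, z up, the work surface at z = 0. Lengths are in m, angles in degrees, forces in N, time in s.
With the tool pointing down it reaches from about 0.425 to 0.875 m from the base axis. Payload 4.7 kg.
Tool frame: the origin (TCP) lies between the finger pads; the fingertips stand 8 mm ahead of it and the grasp point (between the pads) lies 11 mm behind it; x points along the fingers, z is the direction in which the jaws open and shut, and the axes are right-handed (so a half turn about x gives the same grasp; the last joint's range is limited). The gripper opens to 87 mm and grips with 3 to 60 N. Pads are 19 mm wide; open, the fingers measure 117 mm over their backs; the gripper's body (75 mm by 190 mm) begins 51 mm behind the grasp point.
Start: joints at [-67.661, 18.392, -4.016, 83.108, 1.295, 78.541, -3.26], TCP at [0.239, 0.605, 0.202] pointing down, gripper open.
Joint ranges: [-163.93, 163.93], [-17.29, 119.83], [-79.2, 71.16], [3.27, 140.29], [-89.18, 269.18], [5.43, 117.66], [-154.24, 154.24]. Speed limits (degrees/s): [147.25, 147.25, 180, 180, 180, 180, 180].

### API

Orientations are given as [roll, pitch, yaw] about the fixed x, y, z axes, in that order (R = Rz(yaw) Ry(pitch) Rx(roll)).
In Python, from cell import telemetry, vision, sign_off gives the robot as it stands. The module is installed in compiled form; this text tells all that it offers.
- The arm moves only by the tool drive_tool, never from a script. Its arguments are lists of equal length, an entry for each row: "offset": the shift along the tool's x, y, z in m, a list of three; "angular": the turn, a rotation vector about the tool's x, y, z in rad, a list of three. A call has 1 to 10 rows; each row is the pose to reach, as a shift and turn from the pose measured when the call began, along the tool's axes at that moment; what a row does not reach only later rows make up. A row lasts 1/8 s, in which the tool goes at most 62.5 mm and 10.7 degrees, less where a joint would pass 70% of its speed; a pose out of reach is approached as far as the arm can. A call with a gripper value outside its range is refused whole. "fingers" is the closure, from -1 (fully open) to 1 (shut), set as the call begins (left out, the last holds). The fingers move at their own pace and stop on an object; "squeeze" is the grip in N (left out, the last holds). Time passes only in rows, so rows that repeat a pose let the fingers close. It gives the time, the measured TCP pose, the force and the opening at its end, in the units of the state.
- telemetry.get_obs(): the state, without advancing time (a new reading comes with each control period).
- vision.read_camera(name): name is "scene" or "top" or "wrist"; returns a dict with "pixels" (400x640x3 uint8, red, green, blue), "intrinsics" (3x3 intrinsics, pixels), "world_from_camera" (4x4, takes a point from camera to world coordinates); the wrist camera has in their place "T_tool_cam" (4x4, takes a point from camera to tool coordinates, whose origin is the TCP and whose axes are the tool frame's). Camera axes: x right, y up, looking along -z (the intrinsics and any distortion apply to the point x, -y, -z); pixel columns grow to the right and rows downward; lengths in m; the calibration is good to about 2 mm. A picture is of the moment at which its call begins: read the wrist's pose just before it. There is no depth.
- sign_off(): hands the job in, once; it reports no verdict.
The state is a dict: "time_s": time; "qpos": joint angles; "joint_velocities": joint speeds; "effort": joint torques, N m; "tool_pos": TCP position; "tool_rot": TCP orientation; "force": force on the tool from outside, world axes, zero at the start; "wrist_torque": the same for the moment, N m; "grip_width": finger opening in m.
Only numpy, scipy, OpenCV 4.12 (cv2) and the standard library are available. Lean on these libraries where they do the work, as an engineer would, in place of code of your own. Each camera call takes 0.05 s, during which the arm holds its last target.

### The job

Open the parts case by pressing its release tab down and sliding the clear cover back as far as it goes, and take out the wing half. Lay it flat along the work rest of the lever press with its proud rivet centred under the ram and let go, then pull the press lever right down to its stop so that the rivet is driven in, and let the lever spring back up. Leave the wing lying in the press and the case open, and do not disturb anything else on the bench.

Things in the scene. Friction and masses are not known exactly. Their poses are not given: they have to be found in the camera images.
- case: Parts case, fixed to the bench: white box with grey side rails, 106 mm along its x, 164 along y, rim 46 mm high; origin under its centre. Its clear cover (top 50 mm above the bench) slides towards the case's +x (at yaw 0: away from the robot). Inside, the wing lies on plinths 18 mm wide in x, 22 mm above the bench, with about 30 mm free on either side, down to a floor at 4 mm.
- cover (a joint): Slide of the cover: 0 shut, 0.098 m at its far stop (open). About 1.5 N of friction. The tab latches it when shut; it does not spring back.
- tab_pad (a point): Centre of the top of the release tab on the cover, 61 mm above the bench when up: a grey pad 36 (x) by 42 mm (y), with a rib 4.5 mm high along its +x end (near face 18 mm from this point) to push against. Axes as the case's; moves with the cover. On its -y side, 25 mm or more from this point, stand the case's rail and a small keeper, up to 63 mm high.
- tab (a joint): Travel of the sprung release tab: 0 up, 0.006 m fully down. 1.5 N to start, 5 N fully down; past 0.0045 its tooth is free of the keeper and the cover can slide. The keeper matters over the first 20 mm of the cover's travel only; after that the tab may be up or down.
- wing_mid (a point): Centre, half-way up, of the wing half: loose flat grey panel 130 mm long (its x, root to tip), 30 wide (y), 8 thick, about 60 g. The rivet is 50 mm from this point on the -x (root) side; near the root, x -64 to -8 mm, a fillet widens the +y edge by up to 5 mm. From x 0 to the tip the edges are parallel: grip there. In the case the root lies towards the case's -y.
- rivet_head (a point): Centre of the top of the steel rivet head, 10 mm diameter and 3 mm thick, on the wing. While proud its top is 10 mm above the wing's upper face.
- rivet (a joint): How far the rivet has been driven into the wing: 0 proud, 0.007 m the most. It takes about 20 N and stays where it is pushed. A full lever stroke drives it about 0.006.
- anvil (a point): Centre of the flat top of the press's anvil (50 by 50 mm), 45 mm above the bench, under the ram's axis; axes are the press's. A narrow work rest (16 mm wide, level with the anvil) runs from it to y +110 mm. The wing lies flat on both, rivet under the ram, tip towards the press's +y.
- ram_up (a point): Centre of the ram's tip when up (16 mm diameter, 36 mm above the anvil; this point is fixed). The press's head, 44 mm wide in y, reaches from x -29 mm back to the column at x 76 to 120 mm, from 125 to 200 mm above the bench; front and +y side below it are open, so the part goes in from the +y side. Press fixed to the bench; at yaw 0 its +x points away from the robot.
- lever_grip (a point): Centre of the lever's handle: a black bar 18 mm in diameter and 68 mm long along the press's y, on the press's -y side, at the free end of the lever. At rest it is 0.246 m above the bench, at the stop 0.114 m. Pushing it down from above works.
- lever_pivot (a point): Fixed point on the lever's axis (parallel to the press's y), level with the middle of the handle; the handle's centre moves on a circle of radius 150 mm about it. The lever starts 40 degrees above level, pointing to the press's -x, and swings down.
- lever (a joint): Lever angle: 0 up at rest, 0.95 rad down at its stop. Sprung: it returns by itself. The handle needs 3 N to 5 N, up to 10 N while the rivet is being driven.
- paint_a: Bystander: paint jar, 38 mm diameter, 62 mm high, far side between case and press; origin under its centre.
- paint_b: Bystander: the same jar, near side between case and press; origin under its centre.
- glue: Bystander: glue bottle, 44 mm diameter, 85 mm high; origin under its centre.
- sanding_block: Bystander: wooden sanding block 70 x 28 x 14 mm; origin under its centre.
- sprue: Bystander: flat grey sprue frame 120 x 64 x 4 mm; origin under its centre.
- file: Bystander: slim hand tool 150 mm long.
- dish: Bystander: white dish 70 mm across, 22 mm high; origin under its centre.
Things that resemble listed ones, but are neither listed nor needed, are in the scene too. What is shaped like the case but green is not meant.

How it is judged (in metres and radians):
On the way, in this order (a step that is already met when the one before it is completed fails the run):
1. the cover is slid open (value of joint cover above 0.088 m), for 0.2 s.
2. the wing lies flat in the press, let go, its still-proud rivet under the ram (horizontal distance between rivet_head and anvil below 0.007 m and z of wing_mid in the frame of anvil between 0.001 and 0.007 m and y of wing_mid in the frame of anvil above 0.03 m and angle between wing_mid's own z axis and vertical below 0.06 rad and value of joint rivet below 0.0015 m and contact force between the fingers and wing below 0.05 N), for 0.2 s.
3. the lever is at its stop and has driven the rivet (value of joint lever above 0.9 rad and value of joint rivet above 0.004 m), for 0.05 s.
At the end, for the whole second after the job is handed in: The lever is back up (within 0.06 rad), the rivet has been driven at least 4 mm by it, the wing lies flat and at rest on anvil and work rest with the rivet within 12 mm of the ram's axis (7 mm before the stroke), and the cover is open (at least 88 mm) (value of joint lever below 0.06 rad and value of joint rivet above 0.004 m and value of joint cover above 0.088 m and horizontal distance between rivet_head and anvil below 0.012 m and z of wing_mid in the frame of anvil between 0.001 and 0.008 m and y of wing_mid in the frame of anvil above 0.03 m and angle between wing_mid's own z axis and vertical below 0.08 rad and linear speed of wing below 0.02 m/s); the robot touches nothing.
It fails at once if a bystander is moved more than 20 mm (distance of any of paint_a, paint_b, glue, sanding_block, sprue, file, dish from where it was at the start of the episode above 0.02 m).
It also fails if it takes over 72 s, if anything falls off the work surface, if the arm or the gripper's body presses on something with over 40 N, if the wrist force passes 120 N, or if a joint passes its speed limit or range.

## Working session

There is one attempt and no reset: what is moved stays moved. The work goes in short steps, Python scripts to look and compute and a tool call to move; the robot and the scene stay as the last step left them, time stands still between calls to the robot, and variables do not carry over. Pictures are saved under pics/ and viewed, and the job is handed in when it is done.

Besides the shell and the picture viewer there is one more tool, called after "Request:" by a JSON object that holds its "api" and its "payload". drive_tool: Moves the arm, as the interface text tells. Its arguments: {"type":"object","properties":{"offset":{"type":"array"},"angular":{"type":"array"},"fingers":{"type":"number"},"squeeze":{"type":"number"}},"required":["offset","angular"]}

```bash
mkdir -p pics
cat > h.py <<'E'
import numpy as np, cv2
from cell import telemetry, vision, sign_off
from scipy.spatial.transform import Rotation as R
def snap(name,fn=None):
    o=telemetry.get_obs(); d=vision.read_camera(name)
    d['obs']=o
    if fn: cv2.imwrite('pics/'+fn,cv2.cvtColor(d['pixels'],cv2.COLOR_RGB2BGR))
    return d
E
python3 - <<'E'
from h import *
o=telemetry.get_obs(); print(o)
for n in ['scene','top','wrist']:
    d=snap(n,n+'0.png'); print(n,{k:(np.round(v,4).tolist() if k!='pixels' else v.shape) for k,v in d.items() if k!='obs'})
E
```

```text
{'time_s': 0.0, 'qpos': array([-67.65920364,  18.44070502,  -4.01419203,  83.17665111,
         1.29602226,  78.53971422,  -3.25898455]), 'joint_velocities': array([-0.09720878, -0.0083458 ,  0.03790202,  0.03464358,  0.0329026 ,
       -0.02359802, -0.04720334]), 'effort': array([-3.28357073e-04, -4.91296971e+01, -4.04204344e-01, -3.12537789e+01,
       -6.39297324e-02,  4.38735075e-02,  1.73681069e-04]), 'tool_pos': array([0.23842167, 0.60404625, 0.2006274 ]), 'tool_rot': array([-176.31840697,   89.88799416, -107.84946641]), 'force': array([-0.11473886, -0.16764574,  0.0418242 ]), 'wrist_torque': array([ 0.03328561, -0.04632595,  0.00515136]), 'grip_width': 0.08700996465531714}
scene {'pixels': (400, 640, 3), 'intrinsics': [[420.3175, 0.0, 317.3536], [0.0, 420.3175, 203.0984], [0.0, 0.0, 1.0]], 'world_from_camera': [[0.8745, -0.3777, 0.3043, 0.9649], [0.4848, 0.6624, -0.5712, -0.6846], [0.0141, 0.647, 0.7623, 1.1361], [0.0, 0.0, 0.0, 1.0]]}
top {'pixels': (400, 640, 3), 'intrinsics': [[392.8117, 0.0, 315.7948], [0.0, 392.8117, 202.9393], [0.0, 0.0, 1.0]], 'world_from_camera': [[-0.0197, 0.9737, -0.2269, 0.2536], [-0.9998, -0.0195, 0.0032, 0.0765], [-0.0013, 0.2269, 0.9739, 1.5053], [0.0, 0.0, 0.0, 1.0]]}
wrist {'pixels': (400, 640, 3), 'intrinsics': [[347.8975, 0.0, 320.2889], [0.0, 347.8975, 194.9233], [0.0, 0.0, 1.0]], 'T_tool_cam': [[0.0005, 0.243, -0.97, -0.1822], [-0.0002, 0.97, 0.243, 0.068], [1.0, 0.0001, 0.0005, 0.0013], [0.0, 0.0, 0.0, 1.0]]}
```

View pics/scene0.png

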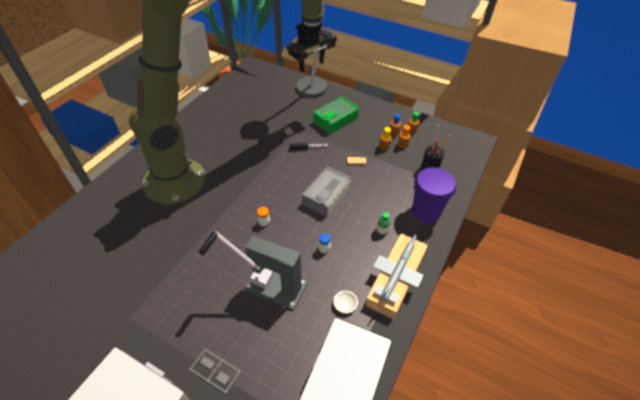

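View pics/top0.png

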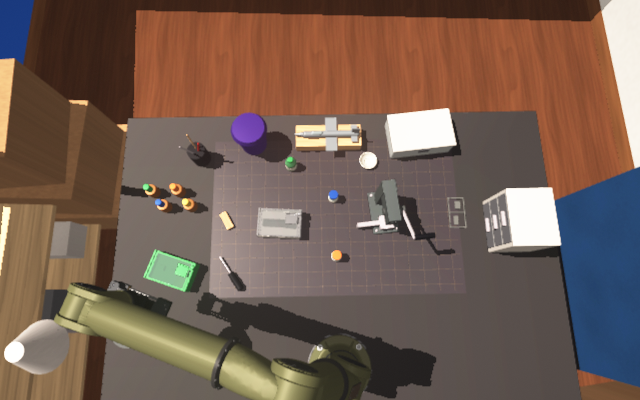

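View pics/wrist0.png

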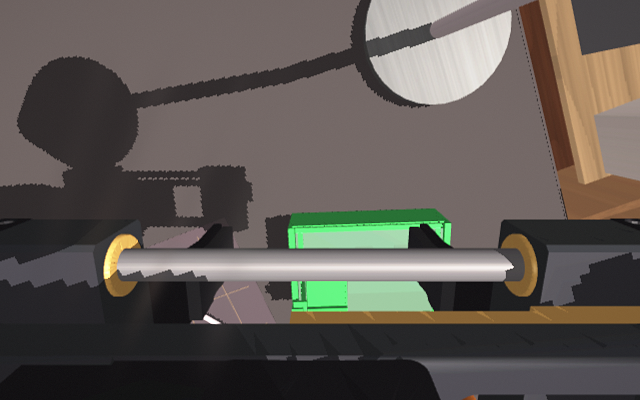

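Run:
```python
from h import *
t=cv2.imread('pics/top0.png'); s=cv2.imread('pics/scene0.png')
cv2.imwrite('pics/topc.png',cv2.resize(t[165:275,235:445],None,fx=3.8,fy=3.8,interpolation=cv2.INTER_CUBIC))
cv2.imwrite('pics/scc.png',cv2.resize(s[150:320,180:380],None,fx=3.5,fy=3.5,interpolation=cv2.INTER_CUBIC))
```

```text
(no output)
```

View pics/topc.png

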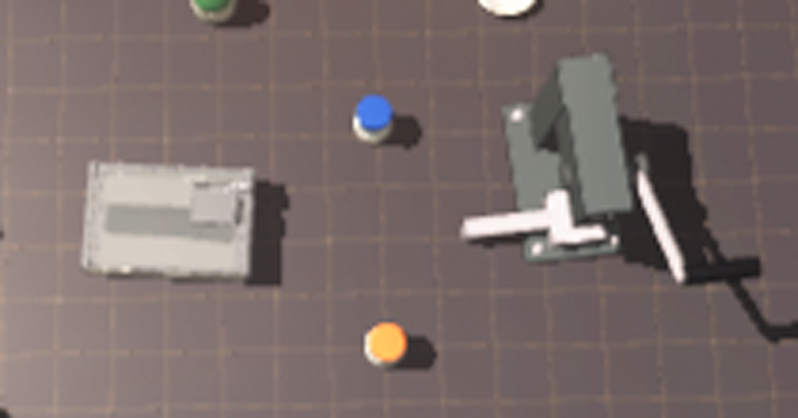

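View pics/scc.png

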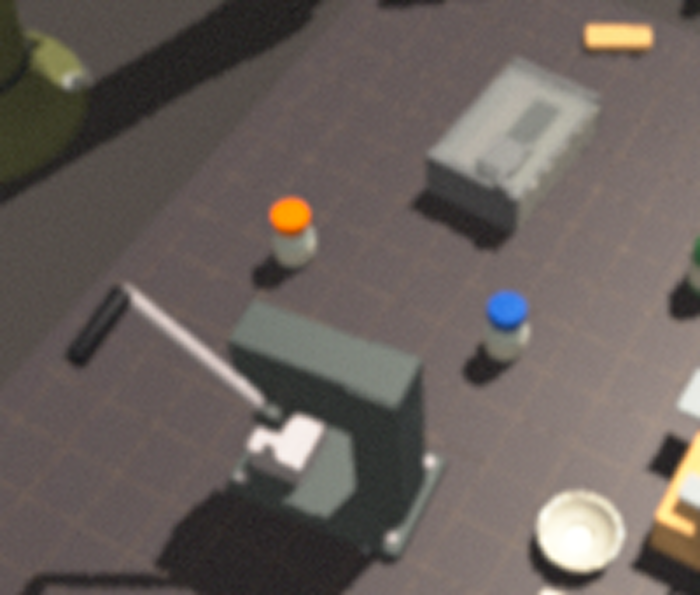

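```bash
cat >> h.py <<'E'
def ray(d,uv,T=None):
    K=d['intrinsics'];uv=np.atleast_2d(uv).astype(float)
    v=np.c_[(uv[:,0]-K[0,2])/K[0,0],-(uv[:,1]-K[1,2])/K[1,1],-np.ones(len(uv))]
    T=camT(d); return T[:3,3],v@T[:3,:3].T
def toolT(o):
    T=np.eye(4);T[:3,:3]=R.from_euler('xyz',o['tool_rot'],degrees=True).as_matrix();T[:3,3]=o['tool_pos'];return T
def camT(d):
    return d['world_from_camera'] if 'world_from_camera' in d else toolT(d['obs'])@d['T_tool_cam']
def onz(d,uv,z):
    p,v=ray(d,uv); s=(z-p[2])/v[:,2]; return p+v*s[:,None]
def tri(d1,u1,d2,u2):
    p,v=ray(d1,u1);q,w=ray(d2,u2);v=v[0];w=w[0]
    A=np.c_[v,-w];s=np.linalg.lstsq(A,q-p,rcond=None)[0]
    a=p+v*s[0];b=q+w*s[1];return (a+b)/2,np.linalg.norm(a-b)
def proj(d,P):
    T=np.linalg.inv(camT(d));P=np.atleast_2d(P);c=P@T[:3,:3].T+T[:3,3];K=d['intrinsics']
    return np.c_[K[0,2]-K[0,0]*c[:,0]/c[:,2],K[1,2]+K[1,1]*c[:,1]/c[:,2]]
def tooldelta(o,pos,rot=None):
    T=toolT(o); off=T[:3,:3].T@(np.array(pos)-T[:3,3])
    rv=np.zeros(3) if rot is None else R.from_matrix(T[:3,:3].T@rot).as_rotvec()
    return off,rv
E
python3 - <<'E'
from h import *
T=snap('top');S=snap('scene')
c=lambda x,y:(235+x/3.8,165+y/3.8)
s=lambda x,y:(180+x/3.5,150+y/3.5)
P=lambda *a:np.round(a[0],4).tolist()
print('case rim corners',P(onz(T,[c(92,163),c(255,168),c(250,277),c(82,270)],.048)))
print('tab',P(onz(T,[c(215,205)],.061)),tri(T,c(215,205),S,s(505,155)))
print('rest tip',P(onz(T,[c(463,230)],.045)))
print('handle mid',tri(T,c(722,269),S,s(98,322)))
print('handle in',tri(T,c(690,273),S,s(122,292)),'handle out',tri(T,c(758,265),S,s(75,357)))
print('head top',P(onz(T,[c(560,60),c(608,55),c(632,210),c(585,212)],.2)))
print('jar a,b',P(onz(T,[c(375,112),c(387,342)],.06)))
print('sign base',P(onz(T,[c(505,107),c(620,245),c(527,260)],.01)))
print(R.from_euler('xyz',T['obs']['tool_rot'],degrees=True).as_matrix())
E
```

```text
case rim corners [[0.578, 0.287, 0.048], [0.5697, 0.1241, 0.048], [0.4603, 0.1303, 0.048], [0.4705, 0.2954, 0.048]]
tab [[0.5304, 0.1635, 0.061]] (array([0.53375296, 0.16594314, 0.05900165]), np.float64(0.007455313322405969))
rest tip [[0.5033, -0.0812, 0.045]]
handle mid (array([ 0.43149427, -0.27494178,  0.25186184]), np.float64(0.003672957013851416))
handle in (array([ 0.42947707, -0.24634575,  0.25301718]), np.float64(0.006491137439672887)) handle out (array([ 0.43479337, -0.30620367,  0.24942842]), np.float64(0.004163358453246145))
head top [[0.6317, -0.1594, 0.2], [0.6355, -0.2034, 0.2], [0.4918, -0.2153, 0.2], [0.4909, -0.1735, 0.2]]
jar a,b [[0.6219, 0.0032, 0.06], [0.3929, -0.0015, 0.06]]
sign base [[0.6373, -0.134, 0.01], [0.4908, -0.2432, 0.01], [0.4774, -0.1482, 0.01]]
[[-4.38756821e-04 -9.30230308e-01  3.66975995e-01]
 [-1.40140548e-03  3.66976242e-01  9.30229259e-01]
 [-9.99998922e-01 -1.06137738e-04 -1.46464318e-03]]
```

```bash
cat >> h.py <<'E'
def down(a):
    a=np.radians(a);c,s=np.cos(a),np.sin(a);return np.array([[0,-s,c],[0,c,s],[-1,0,0]])
def go(pos,a,n=0):
    o=telemetry.get_obs();off,rv=tooldelta(o,pos,down(a));print('t',o['time_s'],'pos',np.round(o['tool_pos'],4),'off',np.round(off,4),'rv',np.round(rv,3),'F',np.round(o['force'],1),'w',round(o['grip_width'],4));return off,rv
E
python3 - <<'E'
from h import *
go([.53,.15,.2],-3.4)
E
```

```text
t 0.25 pos [0.2385 0.6044 0.2012] off [ 0.0016 -0.4379 -0.3157] rv [ 1.254e+00 -1.000e-03  1.000e-03] F [-0.  -0.3  0.3] w 0.0871
```

Request:
{"api": "drive_tool", "payload": {"offset": [[0,-0.055,-0.04],[0,-0.11,-0.08],[0,-0.165,-0.12],[0,-0.22,-0.16],[0,-0.275,-0.2],[0,-0.33,-0.24],[0,-0.385,-0.28],[0.002,-0.438,-0.316],[0.002,-0.438,-0.316],[0.002,-0.438,-0.316]], "angular": [[0.157,0,0],[0.314,0,0],[0.47,0,0],[0.627,0,0],[0.784,0,0],[0.94,0,0],[1.1,0,0],[1.254,0,0],[1.254,0,0],[1.254,0,0]], "fingers": 1, "squeeze": 10}}

```text
time_s: 1.5
tool_pos: [0.5316, 0.1453, 0.1996]
tool_rot: [-74.5, 89.9, -78.3]
force: [0.1, 1.0, 0.8]
grip_width: 0.0019
```

Run:
```python
from h import *
o=telemetry.get_obs();print(o['qpos'],o['tool_rot'])
go([.53,.15,.2],-3.4)
snap('wrist','w1.png');snap('top','top1.png')
```

```text
[-39.18674158   6.33656558  22.808285    98.36249484  -2.39068665
  75.81607741 -19.71974122] [-74.53179282  89.86517696 -78.33447784]
t 1.5 pos [0.5316 0.1453 0.1996] off [-0.0004  0.0046 -0.0019] rv [-0.007  0.001  0.002] F [0.1 1.  0.8] w 0.0019
```

View pics/w1.png

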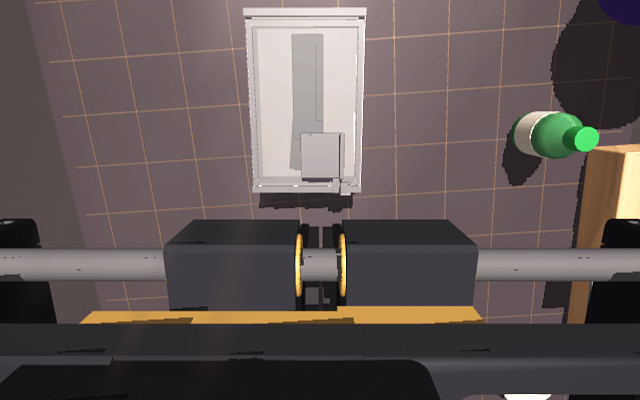

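Run:
```python
from h import *
t=cv2.imread('pics/w1.png')
cv2.imwrite('pics/w1c.png',cv2.resize(t[0:200,240:375],None,fx=3,fy=3,interpolation=cv2.INTER_CUBIC))
```

```text
(no output)
```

View pics/w1c.png

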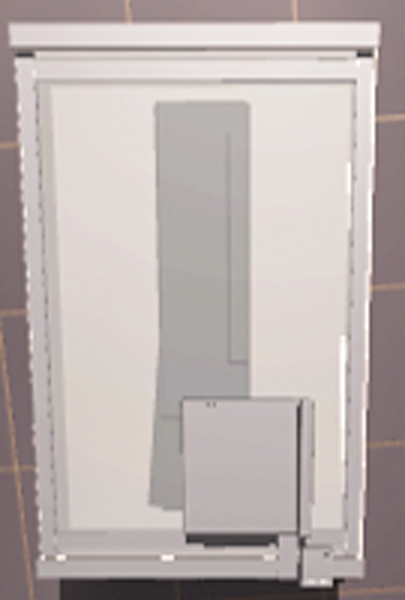

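Run:
```python
from h import *
d=snap('wrist')
c=lambda x,y:(240+x/3,y/3)
P=lambda a:np.round(a,4).tolist()
q=onz(d,[c(183,398),c(300,400),c(300,533),c(183,533)],.061);print('tab',P(q),P(q.mean(0)),np.linalg.norm(np.diff(q[[0,1,2,3,0]],axis=0),axis=1))
w=onz(d,[c(155,100),c(250,100),c(250,395),c(158,345)],.03);print('wing tipL,tipR,R,L',P(w));
print('root',P(onz(d,[c(150,503)],.03)))
print('rails z46',P(onz(d,[c(18,58),c(375,52),c(365,562),c(37,560)],.046)))
print('rails z50',P(onz(d,[c(10,25),c(380,25)],.05)))
```

```text
tab [[0.5132, 0.1968, 0.061], [0.5485, 0.1941, 0.061], [0.5467, 0.1531, 0.061], [0.5101, 0.1552, 0.061]] [0.5296, 0.1748, 0.061] [0.03547444 0.04107568 0.03660249 0.0416826 ]
wing tipL,tipR,R,L [[0.5093, 0.2865, 0.03], [0.5388, 0.2847, 0.03], [0.5336, 0.1944, 0.03], [0.5043, 0.2124, 0.03]]
root [[0.4975, 0.1602, 0.03]]
rails z46 [[0.471, 0.2971, 0.046], [0.5759, 0.2925, 0.046], [0.5683, 0.139, 0.046], [0.4604, 0.1461, 0.046]]
rails z50 [[0.4704, 0.305, 0.05], [0.577, 0.2986, 0.05]]
```

Run:
```python
from h import *
d=snap('wrist','w2.png');o=d['obs'];print(o['tool_pos'],o['tool_rot'],o['time_s'],camT(d))
t=cv2.imread('pics/w2.png')
cv2.imwrite('pics/w2c.png',cv2.resize(t[0:200,240:375],None,fx=3,fy=3,interpolation=cv2.INTER_CUBIC))
```

```text
[0.52932685 0.150994   0.19936204] [-164.4128984    89.94319351 -167.69945938] 1.65 [[ 0.9983429   0.05531782  0.01585535  0.5321083 ]
 [-0.05751486  0.96814397  0.24369919  0.2189748 ]
 [-0.00186935 -0.24420727  0.96972126  0.38155455]
 [ 0.          0.          0.          1.        ]]
```

View pics/w2c.png

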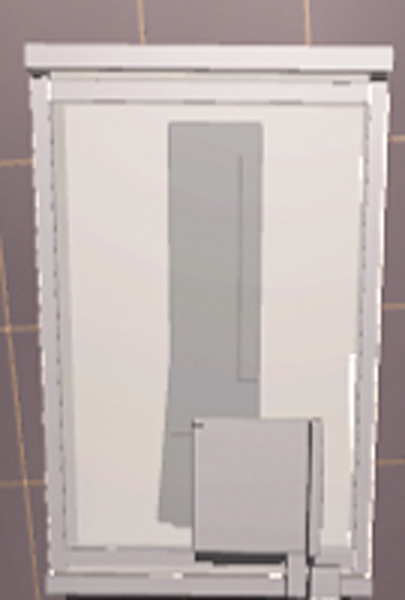

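View pics/top1.png

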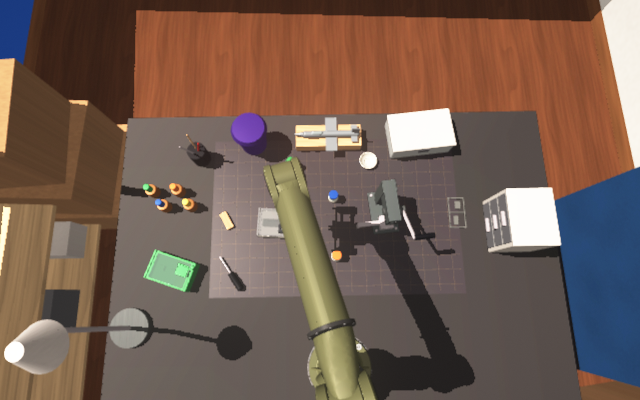

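Run:
```python
from h import *
import pickle
d=snap('wrist')
d['obs']['tool_pos']=np.array([0.52932685,0.150994,0.19936204]);d['obs']['tool_rot']=np.array([-164.4128984,89.94319351,-167.69945938])
c=lambda x,y:(240+x/3,y/3)
P=lambda a:np.round(a,4).tolist()
q=onz(d,[c(193,418),c(309,420),c(309,552),c(193,552)],.061);print('tab',P(q),P(q.mean(0)),np.linalg.norm(np.diff(q[[0,1,2,3,0]],axis=0),axis=1))
w=onz(d,[c(169,122),c(263,122),c(260,415),c(170,365)],.03);print('wing tipL,tipR,R,L',P(w));
print('root',P(onz(d,[c(160,522)],.03)))
print('rails z46',P(onz(d,[c(32,78),c(389,77),c(380,570),c(52,577)],.046)))
print('rails z50',P(onz(d,[c(25,47),c(393,45)],.05)))
```

```text
tab [[0.5153, 0.1915, 0.061], [0.5506, 0.1889, 0.061], [0.5489, 0.1478, 0.061], [0.5125, 0.1499, 0.061]] [0.5318, 0.1695, 0.061] [0.03533238 0.04113924 0.03645062 0.04174957]
wing tipL,tipR,R,L [[0.5125, 0.2808, 0.03], [0.5418, 0.2791, 0.03], [0.5361, 0.1886, 0.03], [0.5073, 0.2066, 0.03]]
root [[0.5, 0.1543, 0.03]]
rails z46 [[0.4739, 0.2924, 0.046], [0.5792, 0.2865, 0.046], [0.5728, 0.137, 0.046], [0.4644, 0.1409, 0.046]]
rails z50 [[0.4734, 0.2998, 0.05], [0.58, 0.2942, 0.05]]
```

Run:
```python
from h import *
go([.531,.1685,.1],-3.5); go([.531,.1685,.0725],-3.5)
```

```text
t 1.75 pos [0.5292 0.1515 0.1994] off [0.0994 0.0171 0.0009] rv [ 0.005 -0.001  0.   ] F [ 0.2  0.1 -1.1] w 0.0003
t 1.75 pos [0.5292 0.1515 0.1994] off [0.1269 0.0171 0.0009] rv [ 0.005 -0.001  0.   ] F [ 0.2  0.1 -1.1] w 0.0003
```

Request:
{"api": "drive_tool", "payload": {"offset": [[0.04,0.017,0.001],[0.08,0.017,0.001],[0.11,0.017,0.001],[0.119,0.017,0.001],[0.119,0.017,0.001],[0.119,0.017,0.001],[0.119,0.017,0.001]], "angular": [[0.005,0,0],[0.005,0,0],[0.005,0,0],[0.005,0,0],[0.005,0,0],[0.005,0,0],[0.005,0,0]]}}

```text
time_s: 2.62
tool_pos: [0.532, 0.1688, 0.0818]
tool_rot: [34.1, 89.9, 30.6]
force: [0.2, -0.8, 0.6]
grip_width: 0.0006
```

Run:
```python
from h import *
go([.531,.1685,.0625],-3.5); S=snap('scene','s2.png')
t=cv2.imread('pics/s2.png')
cv2.imwrite('pics/s2c.png',cv2.resize(t[130:240,280:400],None,fx=5,fy=5,interpolation=cv2.INTER_CUBIC))
```

```text
t 2.625 pos [0.532  0.1688 0.0818] off [ 0.0193 -0.0004 -0.001 ] rv [ 0.     0.001 -0.001] F [ 0.2 -0.8  0.6] w 0.0006
```

View pics/s2c.png

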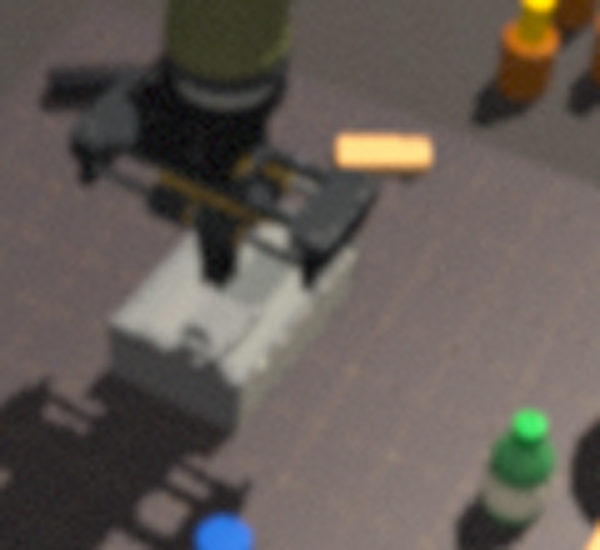

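Request:
{"api": "drive_tool", "payload": {"offset": [[0.008,0,-0.001],[0.013,0,-0.001],[0.016,0,-0.001],[0.019,0,-0.001],[0.0195,0,-0.001],[0.0195,0,-0.001]], "angular": [[0,0,0],[0,0,0],[0,0,0],[0,0,0],[0,0,0],[0,0,0]]}}

```text
time_s: 3.42
tool_pos: [0.5309, 0.1687, 0.0621]
tool_rot: [33.3, 89.9, 29.8]
force: [0.8, 0.2, 0.1]
grip_width: 0.0003
```

Run:
```python
from h import *
go([.531,.1685,.0625],-3.5)
go([.531+.1*.998,.1685-.1*.061,.0625],-3.5)
```

```text
t 3.425 pos [0.5309 0.1687 0.0621] off [-0.0004 -0.0002  0.0001] rv [ 0.     0.001 -0.001] F [0.8 0.2 0.1] w 0.0003
t 3.425 pos [0.5309 0.1687 0.0621] off [-0.0003 -0.0002  0.1001] rv [ 0.     0.001 -0.001] F [0.8 0.2 0.1] w 0.0003
```

Run:
```python
from h import *
snap('wrist','w3.png'); S=snap('scene','s3.png')
t=cv2.imread('pics/s3.png')
cv2.imwrite('pics/s3c.png',cv2.resize(t[150:230,290:370],None,fx=7,fy=7,interpolation=cv2.INTER_CUBIC))
print(telemetry.get_obs()['force'])
```

```text
[-0.84715844  0.32224984 -0.01370092]
```

View pics/s3c.png

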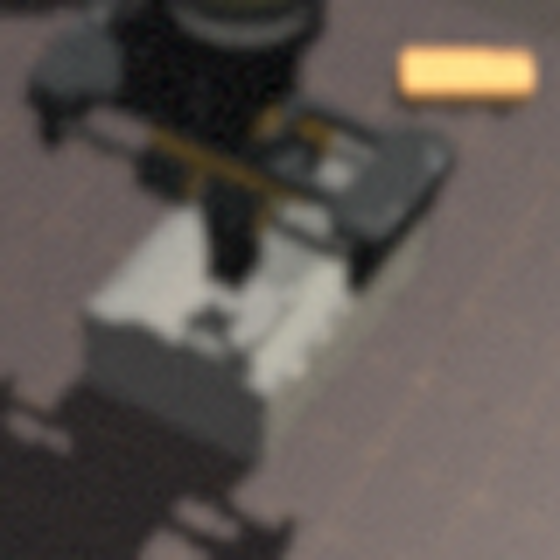

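View pics/w3.png

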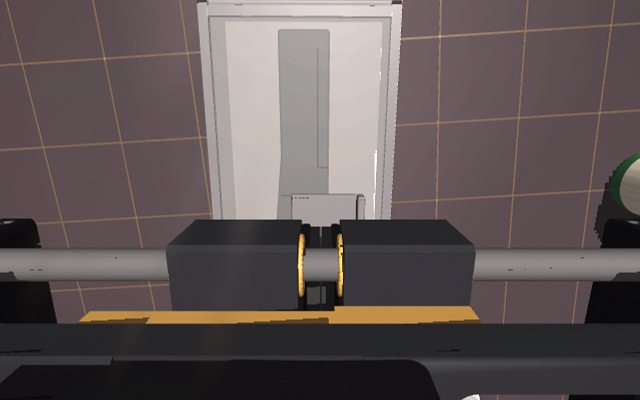

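Run:
```python
from h import *
t=cv2.imread('pics/w3.png')
cv2.imwrite('pics/w3c.png',cv2.resize(t[180:250,270:380],None,fx=7,fy=7,interpolation=cv2.INTER_NEAREST))
d=snap('wrist')
for z in (.061,.055): print(np.round(proj(d,[[.5153,.1915,z],[.5506,.1889,z],[.5489,.1478,z]]),1))
```

```text
[[291.7 195.1]
 [356.8 195.9]
 [356.4 265.5]]
[[292.6 192.5]
 [355.7 193.3]
 [355.3 261. ]]
```

View pics/w3c.png

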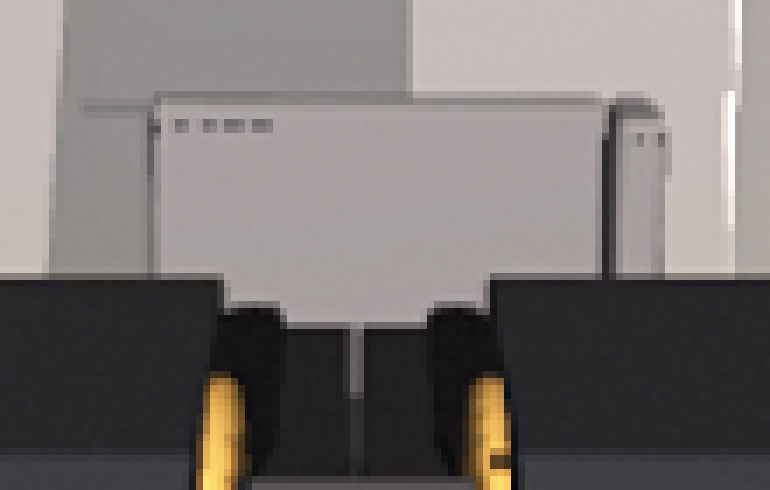

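Run:
```python
from h import *
d=snap('wrist')
for y in (.1767,.1782):
  for z in (.050,.054,.058,.062): print(y,z,np.round(proj(d,[[.531,y,z]]),1))
o=d['obs'];print(o['tool_pos'],o['force'],o['wrist_torque'],o['effort'].round(2))
```

```text
0.1767 0.05 [[322.1 213.4]]
0.1767 0.054 [[322.1 215.5]]
0.1767 0.058 [[322.2 217.6]]
0.1767 0.062 [[322.2 219.8]]
0.1782 0.05 [[321.9 211. ]]
0.1782 0.054 [[322. 213.]]
0.1782 0.058 [[322.  215.1]]
0.1782 0.062 [[322.  217.2]]
[0.53094392 0.16875183 0.06222023] [-0.06812169 -0.03649463  0.28029608] [-0.12634773  0.00408338 -0.04075762] [ 0.000e+00 -3.867e+01  2.890e+00 -2.764e+01 -6.000e-02  1.000e-02
 -0.000e+00]
```

Request:
{"api": "drive_tool", "payload": {"offset": [[0.001,0,0],[0.002,0,0],[0.003,0,0],[0.003,0,0],[0.003,0,0]], "angular": [[0,0,0],[0,0,0],[0,0,0],[0,0,0],[0,0,0]]}}

```text
time_s: 4.25
tool_pos: [0.5309, 0.1688, 0.0592]
tool_rot: [33.9, 89.9, 30.4]
force: [-0.2, -0.2, -0.5]
grip_width: 0.0005
```

Run:
```python
from h import *
go([.531,.1685,.0625],-3.5)
d=snap('wrist','w4.png')
t=cv2.imread('pics/w4.png')
cv2.imwrite('pics/w4c.png',cv2.resize(t[180:250,270:380],None,fx=7,fy=7,interpolation=cv2.INTER_NEAREST))
```

```text
t 4.25 pos [0.5309 0.1688 0.0592] off [-0.0033 -0.0003  0.0001] rv [-0.     0.001 -0.001] F [-0.2 -0.2 -0.5] w 0.0005
```

View pics/w4c.png

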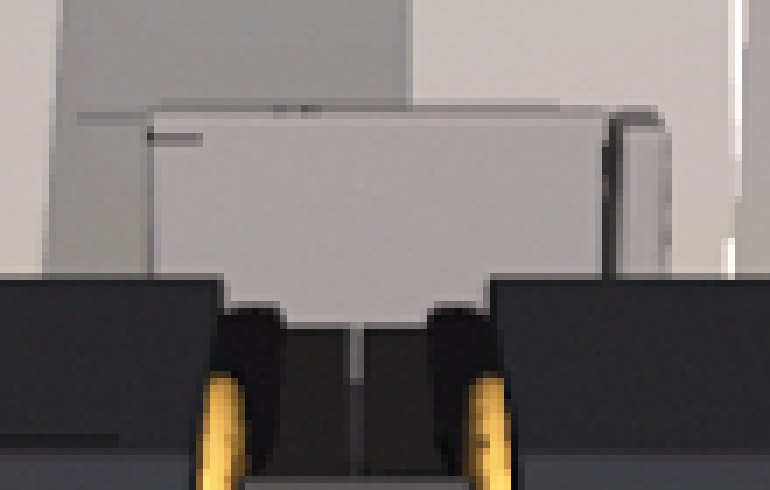

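Run:
```python
from h import *
S=snap('scene','s4.png');T=snap('top','t4.png')
o=S['obs'];p=o['tool_pos'];X=toolT(o)
for x in (.008,-.015,-.05):
  print(x,proj(S,(X@[x,0,0,1])[:3]),proj(T,(X@[x,0,0,1])[:3]))
t=cv2.imread('pics/s4.png')
cv2.imwrite('pics/s4c.png',cv2.resize(t[160:210,290:360],None,fx=10,fy=10,interpolation=cv2.INTER_CUBIC))
t=cv2.imread('pics/t4.png')
cv2.imwrite('pics/t4c.png',cv2.resize(t[190:250,240:340],None,fx=8,fy=8,interpolation=cv2.INTER_CUBIC))
q=np.array([[.5153,.1915,.061],[.5506,.1889,.061],[.5489,.1478,.061],[.5125,.1499,.061]])
print('tab corners scene',proj(S,q).round(1).tolist(),'top',proj(T,q).round(1).tolist())
```

```text
0.008 [[322.85272952 195.21019232]] [[290.33571817 219.30621887]]
-0.015 [[323.00573983 190.73567973]] [[289.94060665 218.1583837 ]]
-0.05 [[323.24592368 183.71193326]] [[289.31546327 216.3422849 ]]
tab corners scene [[322.1, 187.4], [330.7, 191.6], [324.6, 199.3], [315.5, 194.9]] top [[284.1, 223.1], [284.8, 213.8], [295.7, 214.0], [295.2, 223.6]]
```

View pics/s4c.png

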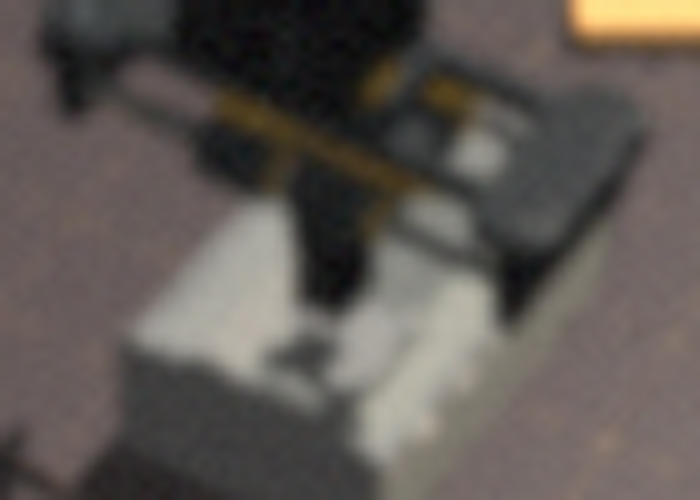

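View pics/t4c.png

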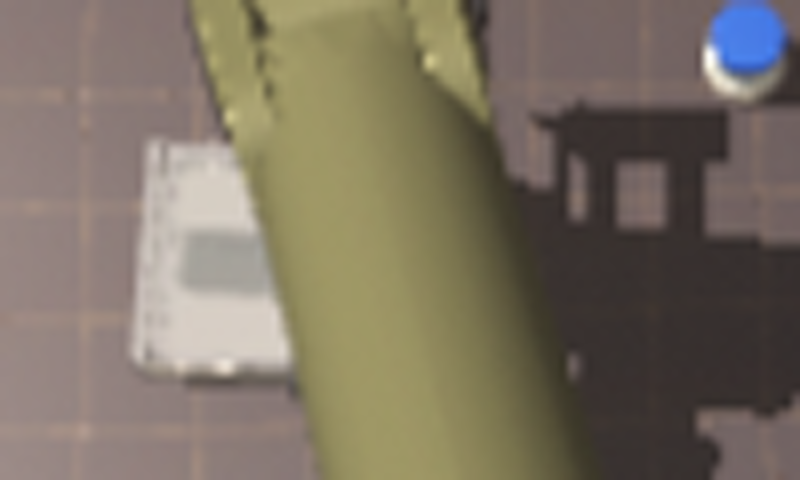

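Request:
{"api": "drive_tool", "payload": {"offset": [[0.0015,0,0],[0.003,0,0],[0.003,0,0]], "angular": [[0,0,0],[0,0,0],[0,0,0]]}}

```text
time_s: 4.78
tool_pos: [0.5308, 0.1687, 0.056]
tool_rot: [34.3, 89.9, 30.8]
force: [0.1, -0.3, -0.1]
grip_width: 0.0002
```

Run:
```python
from h import *
S=snap('scene','s5.png');d=snap('wrist','w5.png')
o=d['obs']
for r in (226.9,):
  for sr in (190,191,192):
    p,e=tri(d,(320.8,r),S,(323,sr+.8)); print(p,e,np.linalg.inv(toolT(o))@np.r_[p,1])
t=cv2.imread('pics/s5.png')
cv2.imwrite('pics/s5c.png',cv2.resize(t[160:210,290:360],None,fx=10,fy=10,interpolation=cv2.INTER_CUBIC))
t=cv2.imread('pics/w5.png')
cv2.imwrite('pics/w5c.png',cv2.resize(t[180:250,270:380],None,fx=7,fy=7,interpolation=cv2.INTER_NEAREST))
```

```text
[0.52888564 0.1756093  0.06569425] 0.002623240308522161 [-0.00955289  0.00671862 -0.00240811  1.        ]
[0.52918199 0.17445204 0.06198186] 0.0018379633542863923 [-0.00584098  0.00557874 -0.00204564  1.        ]
[0.52947939 0.1732912  0.05825945] 0.0010504192932136829 [-0.00211907  0.00443534 -0.00168193  1.        ]
```

View pics/s5c.png

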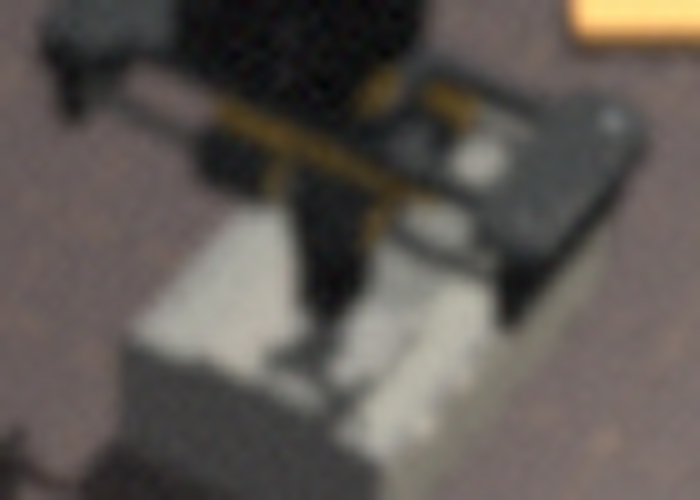

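View pics/w5c.png

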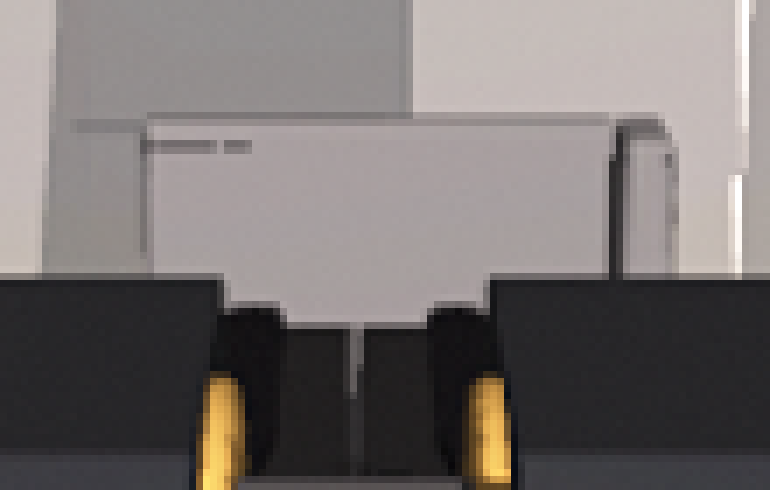

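Request:
{"api": "drive_tool", "payload": {"offset": [[0.001,0,0],[0.002,0,0],[0.002,0,0]], "angular": [[0,0,0],[0,0,0],[0,0,0]]}}

```text
time_s: 5.25
tool_pos: [0.5309, 0.1687, 0.0541]
tool_rot: [33.7, 89.9, 30.2]
force: [0.1, -0.5, -0.2]
grip_width: 0.0003
```

Request:
{"api": "drive_tool", "payload": {"offset": [[0.001,0,0],[0.002,0,0],[0.002,0,0]], "angular": [[0,0,0],[0,0,0],[0,0,0]]}}

```text
time_s: 5.62
tool_pos: [0.5307, 0.1687, 0.052]
tool_rot: [35.8, 89.9, 32.3]
force: [0.3, 0.0, 0.6]
grip_width: 0.0007
```

Run:
```python
from h import *
S=snap('scene','s6.png');d=snap('wrist','w6.png');o=d['obs'];print(o['tool_pos'],o['force'])
t=cv2.imread('pics/s6.png')
cv2.imwrite('pics/s6c.png',cv2.resize(t[160:210,290:360],None,fx=10,fy=10,interpolation=cv2.INTER_CUBIC))
t=cv2.imread('pics/w6.png')
cv2.imwrite('pics/w6c.png',cv2.resize(t[180:250,270:380],None,fx=7,fy=7,interpolation=cv2.INTER_NEAREST))
```

```text
[0.53079879 0.16874249 0.05201982] [-0.49741572  0.04033081 -0.19300536]
```

View pics/s6c.png

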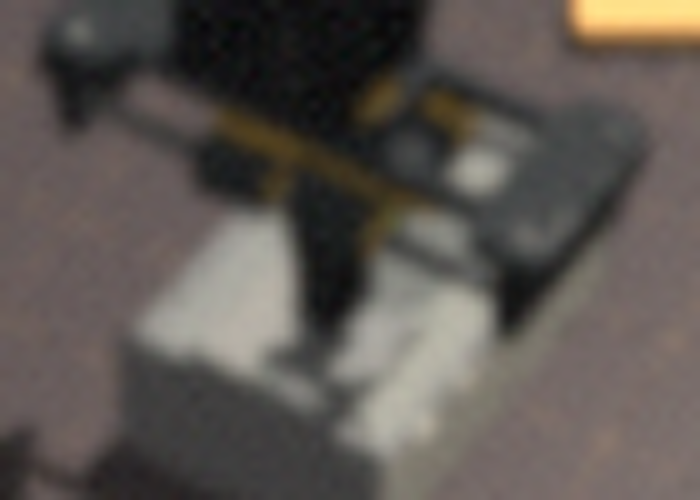

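View pics/w6c.png

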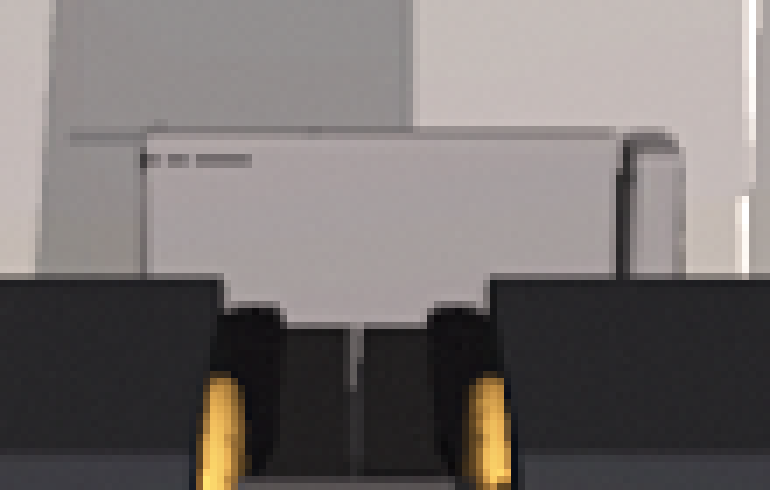

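Request:
{"api": "drive_tool", "payload": {"offset": [[0.001,0,0],[0.002,0,0],[0.002,0,0]], "angular": [[0,0,0],[0,0,0],[0,0,0]]}}

```text
time_s: 6.1
tool_pos: [0.5308, 0.1687, 0.05]
tool_rot: [37.2, 89.9, 33.7]
force: [-0.0, 0.5, 0.5]
grip_width: 0.0006
```

Request:
{"api": "drive_tool", "payload": {"offset": [[0.001,0,0],[0.002,0,0],[0.002,0,0]], "angular": [[0,0,0],[0,0,0],[0,0,0]]}}

```text
time_s: 6.48
tool_pos: [0.5307, 0.1687, 0.0478]
tool_rot: [35.6, 90.0, 32.1]
force: [0.2, -0.8, -0.6]
grip_width: 0.0003
```

Run:
```python
from h import *
S=snap('scene','s7.png');d=snap('wrist','w7.png');o=d['obs'];print(o['tool_pos'],o['force'],o['wrist_torque'],o['effort'].round(2))
t=cv2.imread('pics/s7.png')
cv2.imwrite('pics/s7c.png',cv2.resize(t[140:215,285:365],None,fx=9,fy=8,interpolation=cv2.INTER_LANCZOS4))
t=cv2.imread('pics/w7.png')
cv2.imwrite('pics/w7c.png',cv2.resize(t[170:260,260:390],None,fx=6,fy=6,interpolation=cv2.INTER_NEAREST))
```

```text
[0.53070333 0.16870254 0.047863  ] [0.18088175 0.52755773 0.51908289] [-0.04635623  0.01342128 -0.032653  ] [-0.000e+00 -3.917e+01  3.060e+00 -2.715e+01 -6.000e-02  1.000e-02
  0.000e+00]
```

View pics/s7c.png

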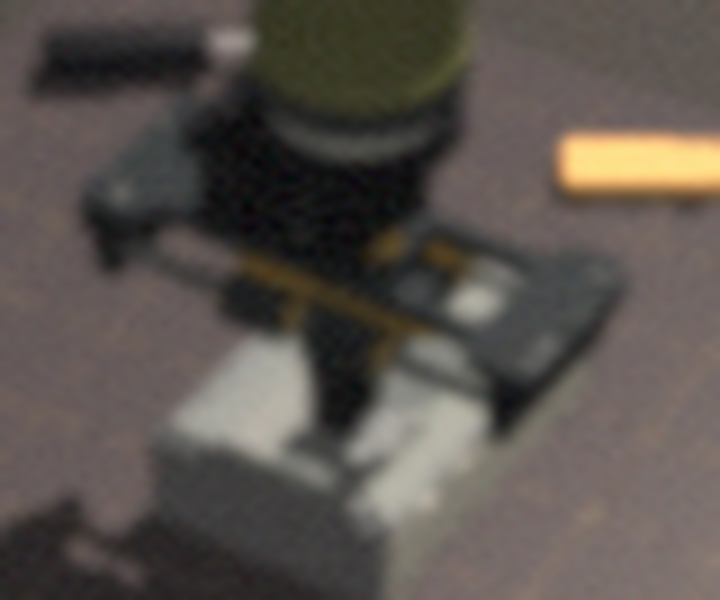

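View pics/w7c.png

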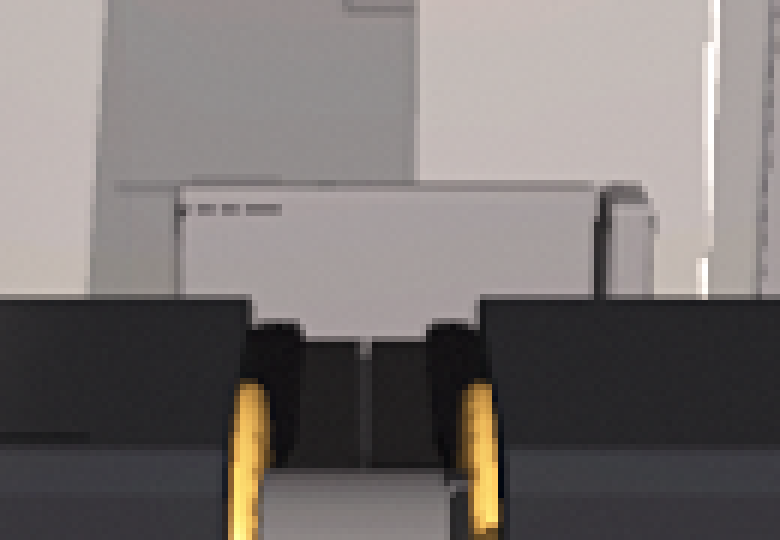

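Request:
{"api": "drive_tool", "payload": {"offset": [[0.001,0,0],[0.002,0,0],[0.002,0,0]], "angular": [[0,0,0],[0,0,0],[0,0,0]]}}

```text
time_s: 6.95
tool_pos: [0.5306, 0.1686, 0.0458]
tool_rot: [38.9, 90.0, 35.4]
force: [0.1, -0.0, 0.4]
grip_width: 0.0005
```

Request:
{"api": "drive_tool", "payload": {"offset": [[0.001,0,0],[0.002,0,0],[0.002,0,0]], "angular": [[0,0,0],[0,0,0],[0,0,0]]}}

```text
time_s: 7.32
tool_pos: [0.5306, 0.1687, 0.0437]
tool_rot: [46.0, 90.0, 42.5]
force: [-0.1, 0.3, 0.4]
grip_width: 0.0007
```

Request:
{"api": "drive_tool", "payload": {"offset": [[0.001,0,0],[0.002,0,0],[0.002,0,0]], "angular": [[0,0,0],[0,0,0],[0,0,0]]}}

```text
time_s: 7.7
tool_pos: [0.5305, 0.1686, 0.0415]
tool_rot: [53.3, 90.0, 49.8]
force: [-0.6, -0.5, 1.3]
grip_width: 0.0005
```

Run:
```python
from h import *
S=snap('scene','s8.png');d=snap('wrist','w8.png');o=d['obs'];print(o['tool_pos'],o['force'])
t=cv2.imread('pics/s8.png')
cv2.imwrite('pics/s8c.png',cv2.resize(t[140:215,285:365],None,fx=9,fy=8,interpolation=cv2.INTER_LANCZOS4))
```

```text
[0.53052771 0.16861099 0.04160276] [ 0.18084726 -0.2692527   0.11318707]
```

View pics/s8c.png

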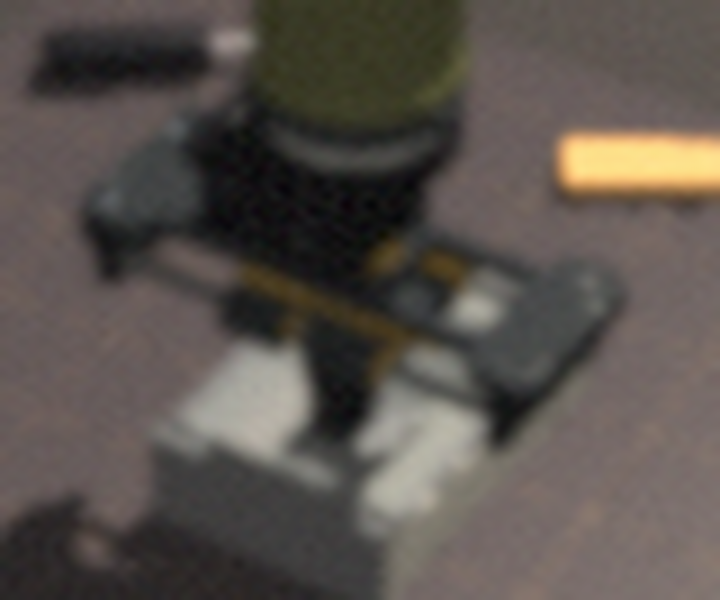

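View pics/w8.png

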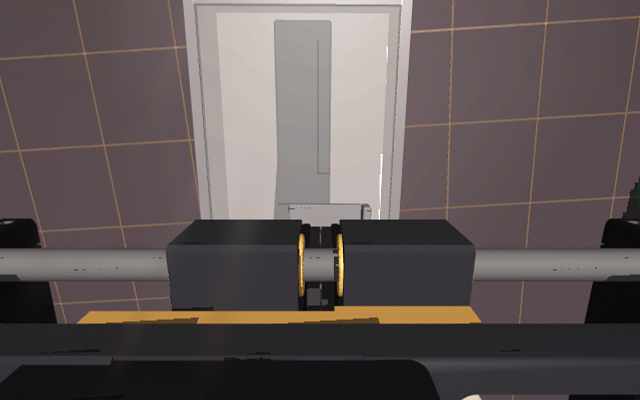

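Request:
{"api": "drive_tool", "payload": {"offset": [[0.001,0,0],[0.002,0,0],[0.002,0,0]], "angular": [[0,0,0],[0,0,0],[0,0,0]]}}

```text
time_s: 8.18
tool_pos: [0.5307, 0.1686, 0.0398]
tool_rot: [31.2, 90.0, 27.6]
force: [0.2, 0.6, 1.8]
grip_width: 0.0006
```

Request:
{"api": "drive_tool", "payload": {"offset": [[0.001,0,0],[0.002,0,0],[0.002,0,0]], "angular": [[0,0,0],[0,0,0],[0,0,0]]}}

```text
time_s: 8.55
tool_pos: [0.5308, 0.1686, 0.0379]
tool_rot: [28.3, 90.0, 24.8]
force: [-0.6, -0.2, 2.9]
grip_width: 0.0003
```

Request:
{"api": "drive_tool", "payload": {"offset": [[0.001,0,0],[0.002,0,0],[0.003,0,0],[0.003,0,0]], "angular": [[0,0,0],[0,0,0],[0,0,0],[0,0,0]]}}

```text
time_s: 9.05
tool_pos: [0.5308, 0.1685, 0.035]
tool_rot: [27.3, 90.0, 23.8]
force: [-1.8, -1.1, 5.1]
grip_width: 0.0008
```

Run:
```python
from h import *
d=snap('wrist','w9.png');o=d['obs'];print(o['tool_pos'],o['force'])
for i in range(4):
  d=snap('wrist');print(d['obs']['force'])
t=cv2.imread('pics/w9.png')
cv2.imwrite('pics/w9c.png',cv2.resize(t[170:260,260:390],None,fx=6,fy=6,interpolation=cv2.INTER_NEAREST))
```

```text
[0.5308447  0.16852641 0.03496177] [-1.84296984 -1.09073633  5.09473716]
[-1.58041371  0.54748319  4.7217496 ]
[-1.2448152  -1.2551018   5.66296852]
[-1.34537316 -0.41305798  4.41762155]
[-0.95077906 -1.59389303  4.46192233]
```

View pics/w9c.png

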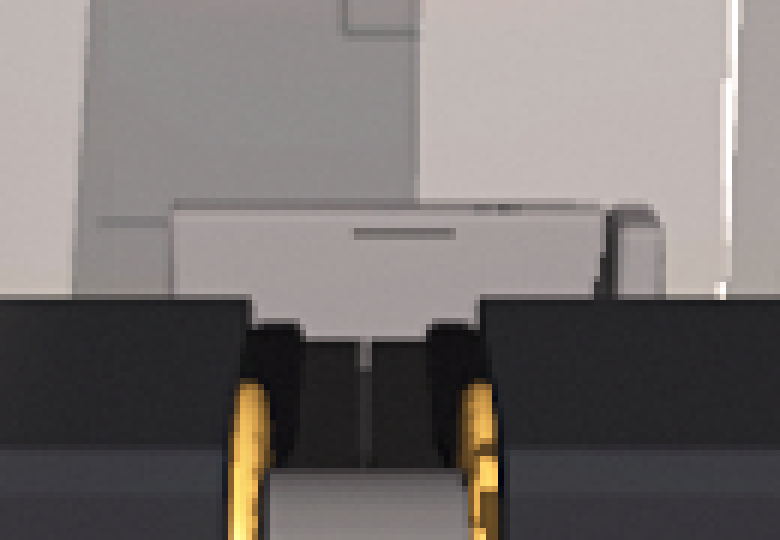

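Request:
{"api": "drive_tool", "payload": {"offset": [[0.0005,0,0.006],[0.0005,0,0.013],[0.0005,0,0.02],[0.0005,0,0.027],[0.0005,0,0.034],[0.0005,0,0.04],[0.0005,0,0.04]], "angular": [[0,0,0],[0,0,0],[0,0,0],[0,0,0],[0,0,0],[0,0,0],[0,0,0]]}}

```text
time_s: 10.18
tool_pos: [0.5721, 0.1658, 0.0347]
tool_rot: [7.7, 89.9, 4.2]
force: [0.3, -2.6, 5.3]
grip_width: 0.0003
```

Run:
```python
from h import *
d=snap('wrist','w10.png');o=d['obs'];print(o['tool_pos'],o['force'])
for i in range(2):
  d=snap('wrist');print(d['obs']['force'])
```

```text
[0.57213147 0.16578165 0.03466737] [ 0.26207575 -2.55681497  5.27777878]
[ 1.18697537 -1.10191337  5.60214986]
[ 1.82119012 -0.93341656  5.28583126]
```

View pics/w10.png

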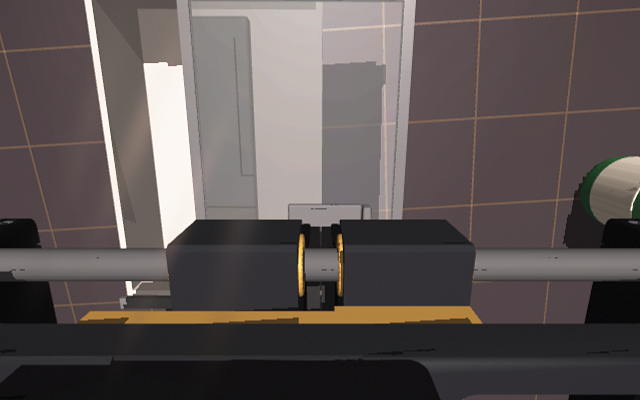

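Request:
{"api": "drive_tool", "payload": {"offset": [[0,0,0.01],[0,0,0.02],[0,0,0.03],[0,0,0.04],[0,0,0.048],[0,0,0.056],[0,0,0.062],[0,0,0.068],[0,0,0.068]], "angular": [[0,0,0],[0,0,0],[0,0,0],[0,0,0],[0,0,0],[0,0,0],[0,0,0],[0,0,0],[0,0,0]]}}

```text
time_s: 11.45
tool_pos: [0.6399, 0.1624, 0.0349]
tool_rot: [24.6, 89.8, 21.1]
force: [-1.9, 1.8, 4.2]
grip_width: 0.0009
```

Run:
```python
from h import *
d=snap('wrist','w11.png');o=d['obs'];print(o['tool_pos'],o['force'])
for i in range(2):
  d=snap('wrist');print(d['obs']['force'])
```

```text
[0.63989236 0.16241168 0.03492143] [-1.93215759  1.82035367  4.15135743]
[-3.00765898  0.25161197  4.10790042]
[-2.61607055  0.73658789  5.34875225]
```

View pics/w11.png

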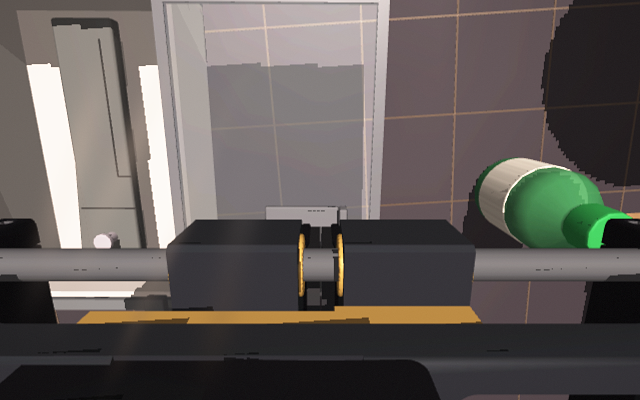

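Request:
{"api": "drive_tool", "payload": {"offset": [[-0.01,0,0],[-0.03,0,-0.001],[-0.06,0,-0.003],[-0.1,0,-0.02],[-0.12,0.01,-0.06],[-0.12,0.02,-0.1],[-0.12,0.02,-0.117],[-0.12,0.02,-0.117],[-0.12,0.02,-0.117]], "angular": [[0,0,0],[0,0,0],[0,0,0],[0,0,0],[0,0,0],[0,0,0],[0,0,0],[0,0,0],[0,0,0]], "fingers": -0.15}}

```text
time_s: 12.72
tool_pos: [0.5254, 0.1884, 0.1552]
tool_rot: [12.5, 89.7, 8.9]
force: [0.1, -0.2, -0.4]
grip_width: 0.0496
```

Run:
```python
from h import *
d=snap('wrist','w12.png');o=d['obs'];print(o['tool_pos'],o['tool_rot'],o['force'],o['grip_width'])
d=snap('wrist','w13.png');o=d['obs'];print(o['tool_pos'],o['tool_rot'],o['force'],o['grip_width'])
snap('top','t13.png')
```

```text
[0.52535718 0.1883507  0.15515171] [12.49065624 89.71447536  8.89403715] [ 0.1317633  -0.1600826  -0.38922004] 0.04960542962714845
[0.52528334 0.18832329 0.15488948] [10.10945017 89.74774245  6.50235107] [ 0.3641725  -0.50777437 -0.30059669] 0.05037439605745885
```

View pics/w13.png

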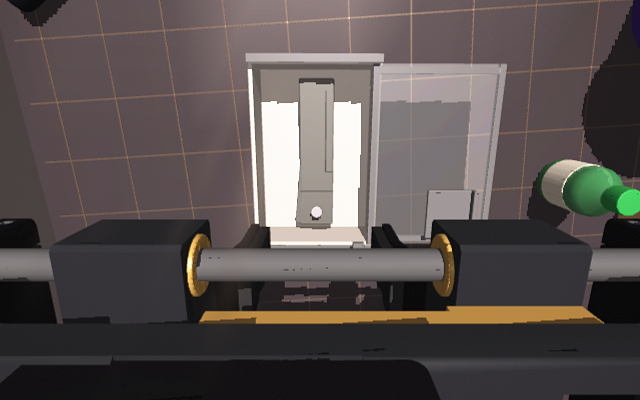

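Run:
```python
from h import *
t=cv2.imread('pics/w13.png')
cv2.imwrite('pics/w13c.png',cv2.resize(t[50:250,240:400],None,fx=4.5,fy=3,interpolation=cv2.INTER_CUBIC)[:,:])
cv2.imwrite('pics/w13d.png',cv2.resize(t[70:240,285:350],None,fx=6,fy=3.4,interpolation=cv2.INTER_NEAREST))
```

```text
(no output)
```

View pics/w13c.png

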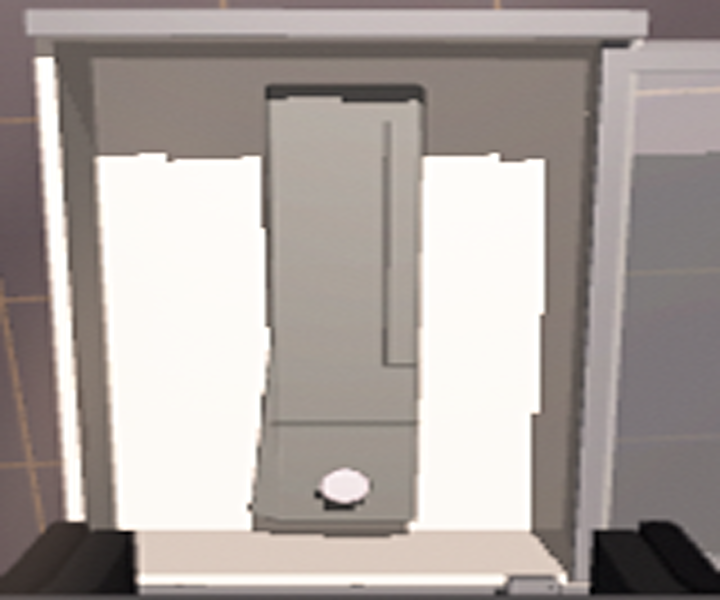

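View pics/w13d.png

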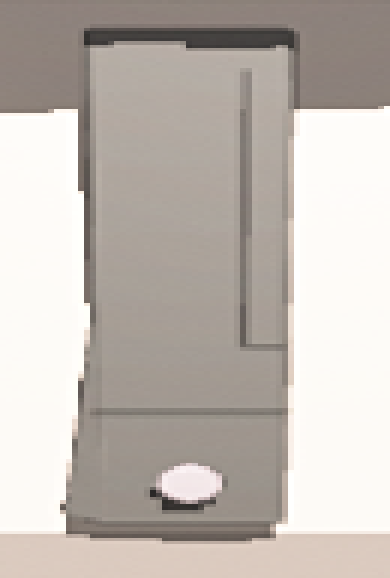

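View pics/t13.png

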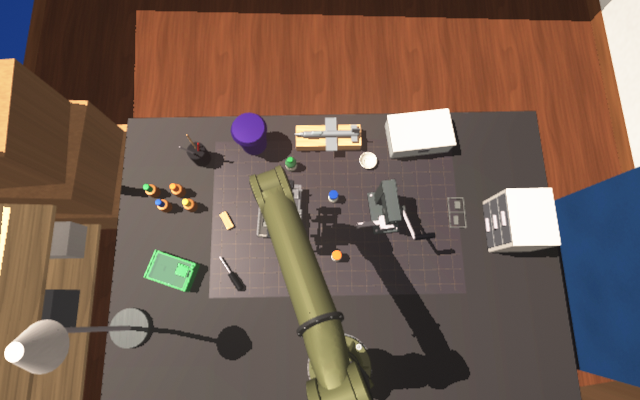

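Run:
```python
from h import *
d=snap('wrist')
print(d['obs']['tool_pos'])
d['obs']['tool_pos']=np.array([.52528334,.18832329,.15488948]);d['obs']['tool_rot']=np.array([10.10945017,89.74774245,6.50235107])
c=lambda x,y:(285+x/6,70+y/3.4)
z0=d['obs']['tool_pos'][2]
for b in (0,.005,.01,.02):
  d['obs']['tool_pos'][2]=z0+b
  w=onz(d,[c(83,29),c(299,29),c(66,520),c(285,520)],.03)
  r=onz(d,[c(190,482)],.04)[0]
  print(b,np.round(w,4).tolist(),'rivet',r.round(4),'tipw',np.linalg.norm(w[0]-w[1]),'len',w[1]-w[3], 'rivet from tip', (w[0]+w[1])[:2]/2-r[:2])
```

```text
[0.52489677 0.18851403 0.1545717 ]
0 [[0.512, 0.2809, 0.03], [0.5422, 0.279, 0.03], [0.4994, 0.1539, 0.03], [0.5333, 0.1517, 0.03]] rivet [0.5196 0.1665 0.04  ] tipw 0.030229610978851087 len [0.00892132 0.12730895 0.        ] rivet from tip [0.00753954 0.1134845 ]
0.005 [[0.5118, 0.2813, 0.03], [0.5424, 0.2794, 0.03], [0.499, 0.1522, 0.03], [0.5334, 0.15, 0.03]] rivet [0.5194 0.165  0.04  ] tipw 0.03072171178569691 len [0.00906655 0.12938138 0.        ] rivet from tip [0.0076666  0.11538101]
0.01 [[0.5115, 0.2817, 0.03], [0.5427, 0.2798, 0.03], [0.4985, 0.1506, 0.03], [0.5335, 0.1483, 0.03]] rivet [0.5193 0.1635 0.04  ] tipw 0.031213812592542734 len [0.00921178 0.13145382 0.        ] rivet from tip [0.00779365 0.11727752]
0.02 [[0.511, 0.2825, 0.03], [0.5432, 0.2805, 0.03], [0.4976, 0.1472, 0.03], [0.5337, 0.1449, 0.03]] rivet [0.519  0.1605 0.04  ] tipw 0.03219801420623416 len [9.50223285e-03 1.35598683e-01 5.55111512e-17] rivet from tip [0.00804776 0.12107053]
```

Run:
```python
from h import *
go([.5246,.2431,.04],-3.8)
go([.5246,.2431,-.0105],-3.8)
```

```text
t 12.925 pos [0.5246 0.1887 0.1545] off [ 0.1145  0.0543 -0.0038] rv [ 0.004  0.003 -0.001] F [ 0.3 -0.   1. ] w 0.0501
t 12.925 pos [0.5246 0.1887 0.1545] off [ 0.165   0.0542 -0.004 ] rv [ 0.004  0.003 -0.001] F [ 0.3 -0.   1. ] w 0.0501
```

Request:
{"api": "drive_tool", "payload": {"offset": [[0.02,0.03,-0.002],[0.06,0.054,-0.004],[0.1,0.054,-0.004],[0.114,0.054,-0.004],[0.114,0.054,-0.004],[0.114,0.054,-0.004],[0.114,0.054,-0.004]], "angular": [[0.004,0.003,0],[0.004,0.003,0],[0.004,0.003,0],[0.004,0.003,0],[0.004,0.003,0],[0.004,0.003,0],[0.004,0.003,0]], "fingers": 0}}

```text
time_s: 13.8
tool_pos: [0.5257, 0.2432, 0.0423]
tool_rot: [41.2, 89.8, 37.3]
force: [-0.1, 0.7, 0.8]
grip_width: 0.0436
```

Run:
```python
from h import *
go([.5246,.2431,-.0105],-3.8)
d=snap('wrist','w14.png');S=snap('scene','s14.png')
t=cv2.imread('pics/s14.png')
cv2.imwrite('pics/s14c.png',cv2.resize(t[120:240,260:400],None,fx=5.5,fy=5,interpolation=cv2.INTER_LANCZOS4))
```

```text
t 13.8 pos [0.5257 0.2432 0.0423] off [ 0.0528 -0.0003 -0.0012] rv [-0.001  0.003 -0.002] F [-0.1  0.7  0.8] w 0.0436
```

View pics/w14.png

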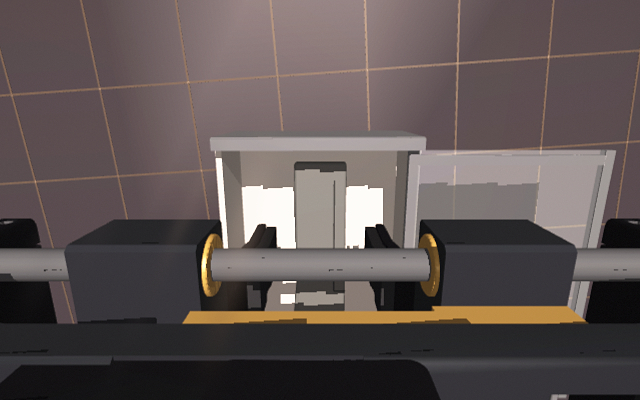

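View pics/s14c.png

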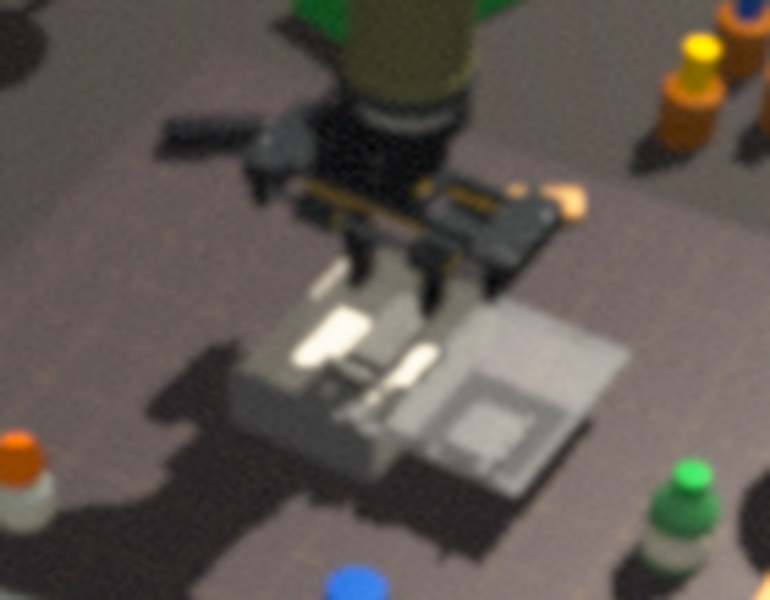

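Request:
{"api": "drive_tool", "payload": {"offset": [[0.02,0,-0.001],[0.035,0,-0.001],[0.044,0,-0.001],[0.05,0,-0.001],[0.05,0,-0.001],[0.05,0,-0.001]], "angular": [[0,0.003,-0.002],[0,0.003,-0.002],[0,0.003,-0.002],[0,0.003,-0.002],[0,0.003,-0.002],[0,0.003,-0.002]]}}

```text
time_s: 14.65
tool_pos: [0.5247, 0.2435, -0.0079]
tool_rot: [146.9, 90.0, 143.1]
force: [0.3, -0.8, -0.7]
grip_width: 0.0435
```

Run:
```python
from h import *
go([.5246,.2431,-.0105],-3.8)
d=snap('wrist','w15.png')
```

```text
t 14.65 pos [ 0.5247  0.2435 -0.0079] off [ 0.0026 -0.0004 -0.0001] rv [-0. -0. -0.] F [ 0.3 -0.8 -0.7] w 0.0435
```

View pics/w15.png

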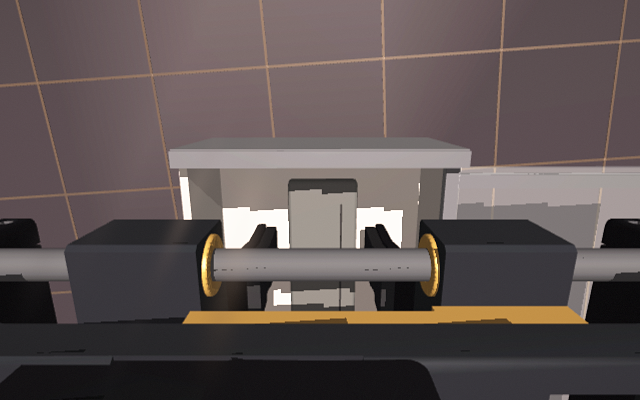

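Request:
{"api": "drive_tool", "payload": {"offset": [[0.0025,0,0],[0.0025,0,0],[0.0025,0,0]], "angular": [[0,0,0],[0,0,0],[0,0,0]]}}

```text
time_s: 15.08
tool_pos: [0.5248, 0.2435, -0.0102]
tool_rot: [116.8, 90.0, 113.0]
force: [0.0, 0.1, -0.2]
grip_width: 0.0434
```

Request:
{"api": "drive_tool", "payload": {"offset": [[0,0,0],[0,0,0],[0,0,0],[0,0,0]], "angular": [[0,0,0],[0,0,0],[0,0,0],[0,0,0]], "fingers": 1, "squeeze": 20}}

```text
time_s: 15.58
tool_pos: [0.5248, 0.2436, -0.0101]
tool_rot: [104.3, 90.0, 100.5]
force: [0.4, -0.2, 0.4]
grip_width: 0.0295
```

Request:
{"api": "drive_tool", "payload": {"offset": [[-0.03,0,0],[-0.06,0,0],[-0.1,0,0],[-0.15,0,0],[-0.2,-0.02,-0.005],[-0.24,-0.06,-0.01]], "angular": [[0,0,0],[0,0,0],[0,0,0],[0,0,0],[0,0,0],[0,0,0]]}}

```text
time_s: 16.32
tool_pos: [0.5107, 0.1854, 0.2318]
tool_rot: [57.1, 89.9, 53.5]
force: [1.4, 0.9, -1.3]
grip_width: 0.0293
```

Run:
```python
from h import *
go([.44,-.2,.3],5)
d=snap('wrist','w16.png')
```

```text
t 16.325 pos [0.5107 0.1854 0.2318] off [-0.069  -0.389  -0.0461] rv [-0.15   0.001 -0.002] F [ 1.4  0.9 -1.3] w 0.0293
```

View pics/w16.png

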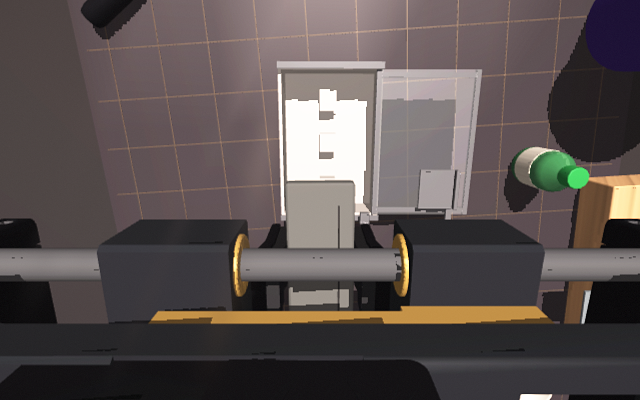

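Request:
{"api": "drive_tool", "payload": {"offset": [[-0.02,-0.05,-0.006],[-0.04,-0.105,-0.012],[-0.06,-0.16,-0.018],[-0.069,-0.215,-0.025],[-0.069,-0.27,-0.032],[-0.069,-0.325,-0.04],[-0.069,-0.37,-0.046],[-0.069,-0.389,-0.046],[-0.069,-0.389,-0.046],[-0.069,-0.389,-0.046]], "angular": [[-0.03,0,0],[-0.06,0,0],[-0.09,0,0],[-0.12,0,0],[-0.15,0,0],[-0.15,0,0],[-0.15,0,0],[-0.15,0,0],[-0.15,0,0],[-0.15,0,0]]}}

```text
time_s: 17.62
tool_pos: [0.4391, -0.2054, 0.3051]
tool_rot: [14.3, 89.6, 18.8]
force: [0.0, 0.8, -0.7]
grip_width: 0.0299
```

Run:
```python
from h import *
go([.44,-.2,.3],5)
d=snap('wrist')
d=snap('wrist','w17.png');o=d['obs'];print(o['tool_pos'],o['tool_rot'])
import pickle;d['pixels']=None;pickle.dump(d,open('w17.pkl','wb'))
```

```text
t 17.625 pos [ 0.4391 -0.2054  0.3051] off [0.0051 0.0053 0.0013] rv [-0.008  0.007 -0.002] F [ 0.   0.8 -0.7] w 0.0299
[ 0.4392325  -0.20523028  0.30511802] [12.78266758 89.56406847 17.37454756]
```

View pics/w17.png

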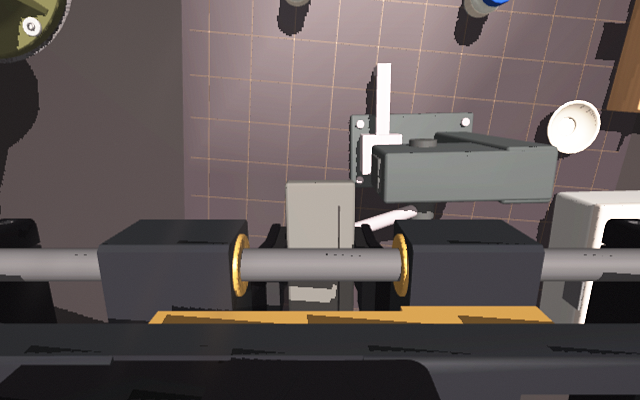

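Excellent view: work rest at (384,62–135), anvil corner about (363–402,135), head top, base screws. Crop for measurement.

Run:
```python
from h import *
t=cv2.imread('pics/w17.png')
cv2.imwrite('pics/w17c.png',cv2.resize(t[50:220,340:570],None,fx=3.4,fy=3.4,interpolation=cv2.INTER_CUBIC))
```

```text
(no output)
```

View pics/w17c.png

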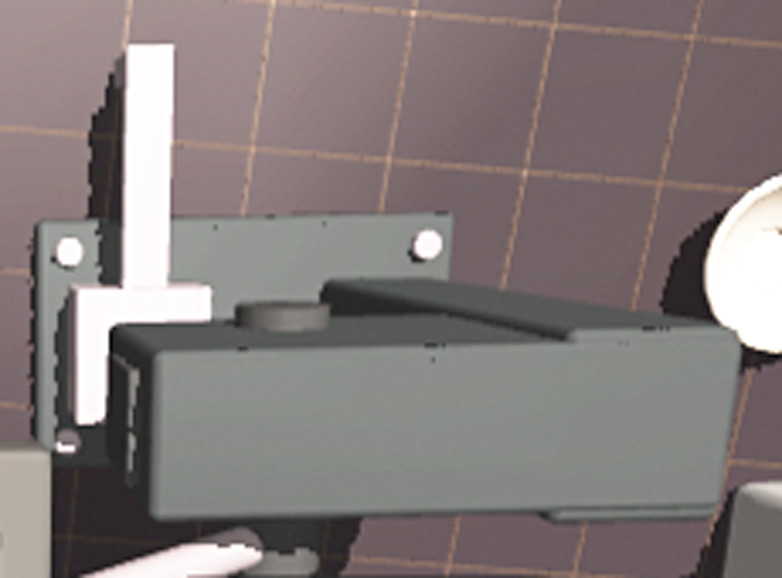

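Run:
```python
from h import *
import pickle
d=pickle.load(open('w17.pkl','rb'))
c=lambda x,y:(340+x/3.4,50+y/3.4)
a=onz(d,[c(75,287),c(211,287),c(77,423),c(127,45),c(173,45),c(170,285),c(122,285)],.045)[:,:2]
print(a.round(4).tolist())
m=(a[0]+a[1])/2; e=(a[3]+a[4])/2
print('w',np.linalg.norm(a[0]-a[1]),'side',np.linalg.norm(a[0]-a[2]),'rest',np.linalg.norm(a[3]-a[4]),'len',np.linalg.norm(e-m))
for p,q in((a[1],a[0]),):print('x yaw',np.degrees(np.arctan2(*(p-q)[::-1])))
for p,q in((e,m),(a[0],a[2]),(a[4],a[5]),(a[3],a[6])):
  v=p-q;print('y yaw',np.degrees(np.arctan2(-v[0],v[1])))
h=onz(d,[c(155,352),c(740,335),c(715,513),c(155,518)],.2)[:,:2];print('head',h.round(4).tolist(),np.linalg.norm(h[0]-h[3]),np.linalg.norm(h[0]-h[1]))
s=onz(d,[c(70,250),c(427,244),c(67,441)],.012);print('screws',s.round(4).tolist())
yaw=np.radians(5);y=np.array([-np.sin(yaw),np.cos(yaw)]);x=np.array([y[1],-y[0]])
print('anvil',m-.025*y, e-.110*y, a[0]+.025*x-.025*y)
# wing
w=onz(d,[(287,183),(354,182)],.305+.04);print('wing',w.round(4).tolist(),np.linalg.norm(w[0]-w[1]))
```

```text
[[0.4892, -0.1654], [0.5394, -0.1614], [0.4955, -0.2161], [0.4983, -0.0801], [0.5145, -0.0788], [0.5242, -0.1619], [0.5064, -0.1633]]
w 0.050365319696582034 side 0.05113196600694175 rest 0.01623988120223304 len 0.08430559728779852
x yaw 4.554021635733618
y yaw 5.373507863108278
y yaw 7.100356285357835
y yaw 6.637966697794283
y yaw 5.590472422901506
head [[0.4901, -0.1697], [0.6317, -0.1543], [0.6364, -0.199], [0.4953, -0.2113]] 0.04193740574350306 0.14247389897221324
screws [[0.49, -0.1533, 0.012], [0.6303, -0.1397, 0.012], [0.497, -0.2298, 0.012]]
anvil [ 0.51646494 -0.18830607] [ 0.51597813 -0.18904751] [ 0.51626665 -0.18812666]
wing [[0.4209, -0.1691, 0.345], [0.4488, -0.1665, 0.345]] 0.028026732721485478
```

Run:
```python
from h import *
go([.5045,-.0608,.30],5.5)
go([.5045,-.0608,.06],5.5)
```

```text
t 17.725 pos [ 0.4392 -0.2053  0.3052] off [0.0059 0.1388 0.0766] rv [-0.016  0.007 -0.001] F [0.2 0.3 0.1] w 0.0298
t 17.725 pos [ 0.4392 -0.2053  0.3052] off [0.2459 0.1384 0.0748] rv [-0.016  0.007 -0.001] F [0.2 0.3 0.1] w 0.0298
```

Request:
{"api": "drive_tool", "payload": {"offset": [[0,0.045,0.02],[0,0.09,0.045],[0.02,0.13,0.07],[0.07,0.138,0.075],[0.12,0.138,0.075],[0.17,0.138,0.075],[0.215,0.138,0.075],[0.246,0.138,0.075],[0.246,0.138,0.075],[0.246,0.138,0.075]], "angular": [[-0.016,0.007,-0.001],[-0.016,0.007,-0.001],[-0.016,0.007,-0.001],[-0.016,0.007,-0.001],[-0.016,0.007,-0.001],[-0.016,0.007,-0.001],[-0.016,0.007,-0.001],[-0.016,0.007,-0.001],[-0.016,0.007,-0.001],[-0.016,0.007,-0.001]]}}

```text
time_s: 18.98
tool_pos: [0.5058, -0.0607, 0.0611]
tool_rot: [9.9, 89.9, 15.5]
force: [-0.1, 0.2, -0.3]
grip_width: 0.0298
```

Run:
```python
from h import *
go([.5045,-.0608,.021],5.5)
S=snap('scene','s18.png');T=snap('top','t18.png')
t=cv2.imread('pics/s18.png')
cv2.imwrite('pics/s18c.png',cv2.resize(t[190:320,180:340],None,fx=5,fy=4.6,interpolation=cv2.INTER_LANCZOS4))
go([.5045,-.0608,.021],5.5)
```

```text
t 18.975 pos [ 0.5058 -0.0607  0.0611] off [ 0.0401 -0.     -0.0013] rv [ 0.001  0.002 -0.   ] F [-0.1  0.2 -0.3] w 0.0298
t 19.075 pos [ 0.5062 -0.0609  0.0616] off [ 0.0406  0.0002 -0.0018] rv [ 0.001  0.003 -0.001] F [ 0.3 -0.3 -0.5] w 0.0296
```

View pics/s18c.png

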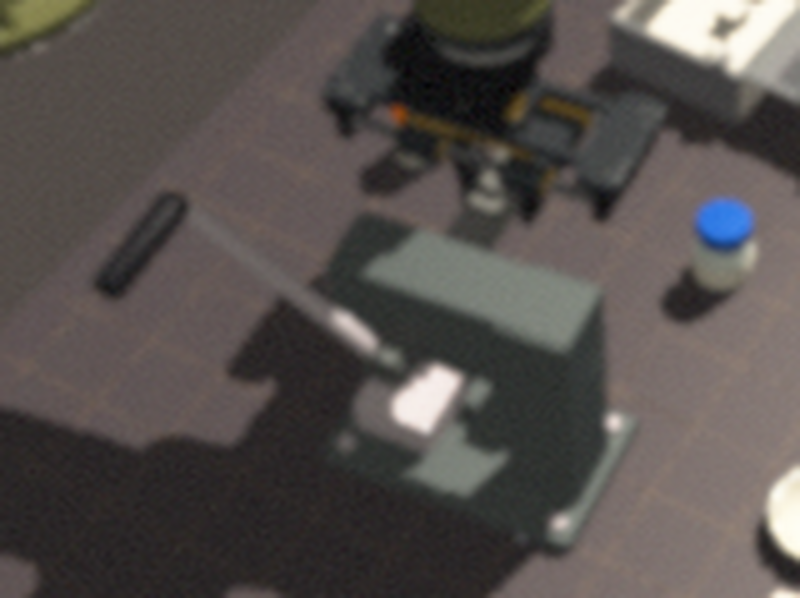

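Request:
{"api": "drive_tool", "payload": {"offset": [[0.02,0,-0.002],[0.035,0,-0.002],[0.04,0,-0.002],[0.04,0,-0.002],[0.04,0,-0.002]], "angular": [[0.001,0.003,0],[0.001,0.003,0],[0.001,0.003,0],[0.001,0.003,0],[0.001,0.003,0]]}}

```text
time_s: 19.7
tool_pos: [0.5047, -0.0611, 0.0219]
tool_rot: [27.1, 89.9, 32.6]
force: [1.2, -0.6, -0.6]
grip_width: 0.0294
```

Run:
```python
from h import *
go([.5092,-.1106,.021],5.5)
d=snap('wrist','w19.png')
```

```text
t 19.7 pos [ 0.5047 -0.0611  0.0219] off [ 0.0008 -0.0497 -0.0003] rv [-0.     0.001 -0.001] F [ 1.2 -0.6 -0.6] w 0.0294
```

View pics/w19.png

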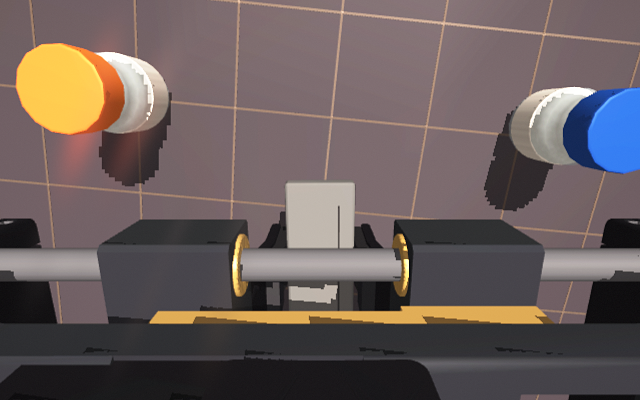

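Request:
{"api": "drive_tool", "payload": {"offset": [[0,-0.012,0],[0,-0.025,0],[0,-0.038,0],[0,-0.048,0],[0,-0.05,0],[0,-0.05,0],[0,-0.05,0]], "angular": [[0,0,0],[0,0,0],[0,0,0],[0,0,0],[0,0,0],[0,0,0],[0,0,0]]}}

```text
time_s: 20.62
tool_pos: [0.5096, -0.1103, 0.0219]
tool_rot: [39.7, 89.9, 45.3]
force: [-0.7, -0.0, -1.1]
grip_width: 0.0298
```

Run:
```python
from h import *
go([.5092,-.1106,.013],5.5)
S=snap('scene','s20.png')
t=cv2.imread('pics/s20.png')
cv2.imwrite('pics/s20c.png',cv2.resize(t[200:310,200:330],None,fx=6,fy=5.4,interpolation=cv2.INTER_LANCZOS4))
P=np.array([.5168,-.1887])
print(proj(S,[[*P,.063],[*P,.045],[*P,.081]]))
```

```text
t 20.625 pos [ 0.5096 -0.1103  0.0219] off [ 0.0089 -0.0003 -0.0004] rv [ 0.001  0.001 -0.001] F [-0.7 -0.  -1.1] w 0.0298
[[260.770416   269.88481778]
 [261.30539501 273.06454769]
 [260.22344084 266.63378689]]
```

View pics/s20c.png

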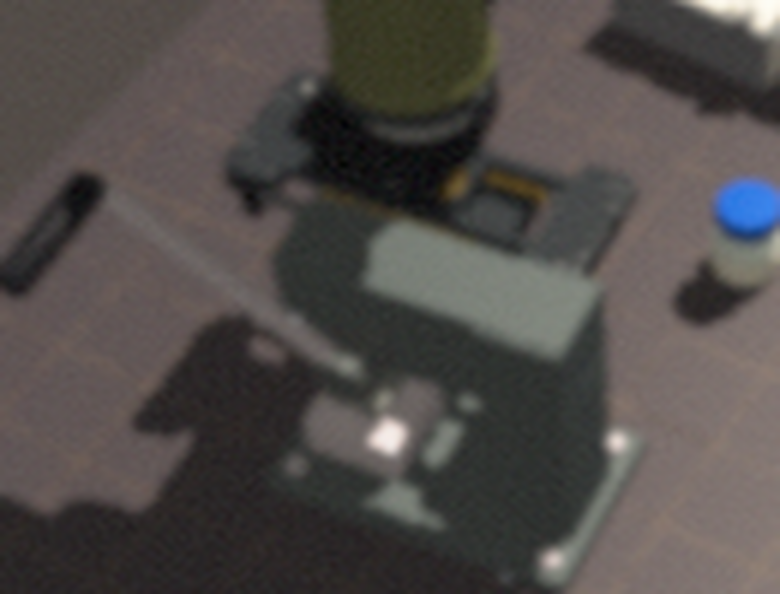

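Request:
{"api": "drive_tool", "payload": {"offset": [[0.003,0,0],[0.005,0,0],[0.007,0,0],[0.007,0,0]], "angular": [[0,0,0],[0,0,0],[0,0,0],[0,0,0]]}}

```text
time_s: 21.18
tool_pos: [0.5094, -0.1103, 0.0147]
tool_rot: [48.4, 89.9, 53.9]
force: [0.4, 0.3, 0.2]
grip_width: 0.0295
```

Request:
{"api": "drive_tool", "payload": {"offset": [[0.001,0,0],[0.001,0,0]], "angular": [[0,0,0],[0,0,0]]}}

```text
time_s: 21.42
tool_pos: [0.5094, -0.1103, 0.0136]
tool_rot: [53.4, 89.9, 59.0]
force: [-0.3, 0.5, -0.4]
grip_width: 0.0297
```

Request:
{"api": "drive_tool", "payload": {"offset": [[0.001,0,0],[0.001,0,0]], "angular": [[0,0,0],[0,0,0]]}}

```text
time_s: 21.68
tool_pos: [0.5095, -0.1103, 0.0128]
tool_rot: [47.4, 89.9, 52.9]
force: [-0.0, 0.2, 1.6]
grip_width: 0.0297
```

Request:
{"api": "drive_tool", "payload": {"offset": [[0.001,0,0],[0.001,0,0]], "angular": [[0,0,0],[0,0,0]]}}

```text
time_s: 21.92
tool_pos: [0.5095, -0.1103, 0.0128]
tool_rot: [70.1, 89.9, 75.7]
force: [-2.9, 1.1, 8.6]
grip_width: 0.0297
```

Request:
{"api": "drive_tool", "payload": {"offset": [[-0.0007,0,0],[-0.0007,0,0]], "angular": [[0,0,0],[0,0,0]]}}

```text
time_s: 22.18
tool_pos: [0.5096, -0.1103, 0.0134]
tool_rot: [62.6, 89.9, 68.1]
force: [0.1, 0.1, -1.2]
grip_width: 0.0298
```

Request:
{"api": "drive_tool", "payload": {"offset": [[0,0,0],[0,0,0],[0,0,0],[0,0,0]], "angular": [[0,0,0],[0,0,0],[0,0,0],[0,0,0]], "fingers": 0}}

```text
time_s: 22.68
tool_pos: [0.5096, -0.1103, 0.0134]
tool_rot: [62.4, 89.9, 68.0]
force: [0.4, -0.6, 0.0]
grip_width: 0.0433
```

Run:
```python
from h import *
go([.5092,-.1106,.2],5.5)
S=snap('wrist','w21.png')
```

```text
t 22.675 pos [ 0.5096 -0.1103  0.0134] off [-0.1866  0.     -0.0002] rv [ 0.001  0.001 -0.002] F [ 0.4 -0.6  0. ] w 0.0433
```

View pics/w21.png

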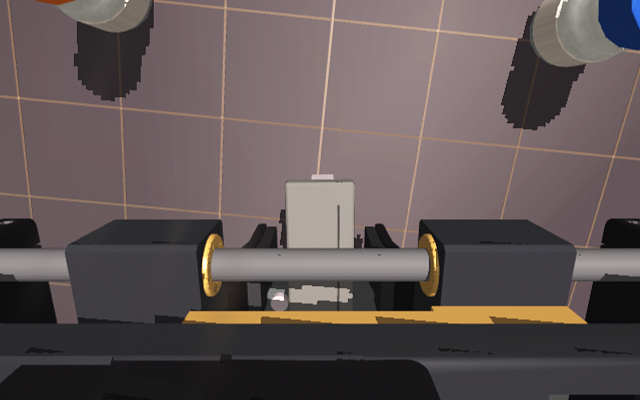

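Run:
```python
from h import *
d=snap('wrist','w22.png')
t=cv2.imread('pics/w22.png')
cv2.imwrite('pics/w22c.png',cv2.resize(t[160:230,270:370],None,fx=7,fy=7,interpolation=cv2.INTER_NEAREST))
A=np.array([.5168,-.1887]);y=np.array([-.0958,.9954]);x=np.array([.9954,.0958])
for n,uv,z in(('rest',(322,174.5),.045),('tip',(320.5,181),.053)):
  p=onz(d,[uv],z)[0,:2]-A;print(n,p@x,p@y)
```

```text
rest -0.00012348537789216342 0.11821483560176768
tip -0.0007873549291229672 0.1169558180140108
```

View pics/w22c.png

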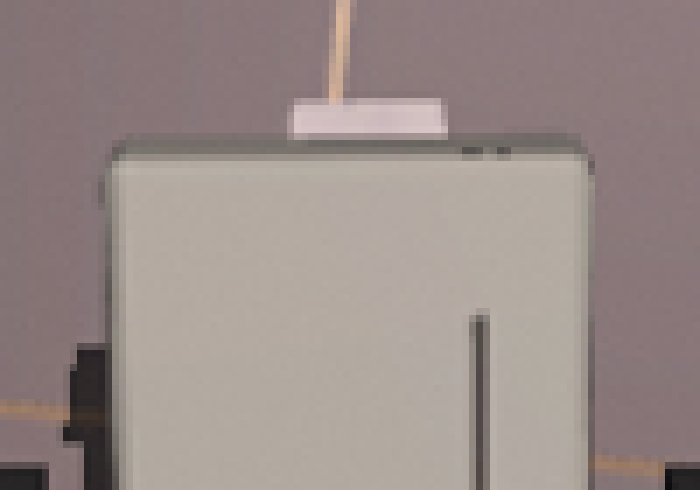

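Run:
```python
from h import *
d=snap('wrist')
A=np.array([.5168,-.1887]);y=np.array([-.0958,.9954]);x=np.array([.9954,.0958])
for b in (0,.005):
  d['obs']['tool_pos'][2]+=b
  q=[]
  for n,uv,z in(('rest',(270+367/7,160+99/7),.045),('tipbot',(270+347/7,160+136/7),.045),('tiptop',(270+350/7,160+156/7),.053),('w L',(270+110/7,160+300/7),.053),('w R',(270+592/7,160+300/7),.053),('rL',(270+290/7,160+120/7),.045),('rR',(270+446/7,160+120/7),.045)):
    p=onz(d,[uv],z)[0,:2]-A;print(n,(p@x).round(4),(p@y).round(4))
```

```text
rest 0.0 0.1184
tipbot -0.0012 0.116
tiptop -0.001 0.1164
w L -0.0156 0.1075
w R 0.0137 0.1075
rL -0.0048 0.1171
rR 0.005 0.1171
rest 0.0001 0.1175
tipbot -0.0012 0.115
tiptop -0.001 0.1154
w L -0.0161 0.1061
w R 0.0142 0.1061
rL -0.0049 0.1161
rR 0.0052 0.1161
```

Request:
{"api": "drive_tool", "payload": {"offset": [[-0.015,0,0],[-0.04,0,0],[-0.09,0,0],[-0.15,0,0],[-0.21,0,0],[-0.26,-0.01,-0.01],[-0.29,-0.04,-0.04],[-0.29,-0.08,-0.07],[-0.29,-0.09,-0.075],[-0.29,-0.09,-0.075]], "angular": [[0,0,0],[0,0,0],[0,0,0],[0,0,0],[0,0,0],[0,0,0],[0,0,0],[0,0,0],[0,0,0],[0,0,0]]}}

```text
time_s: 24.08
tool_pos: [0.4431, -0.208, 0.3038]
tool_rot: [48.4, 89.8, 53.8]
force: [1.2, 1.6, -1.1]
grip_width: 0.0435
```

Run:
```python
from h import *
import pickle
d=snap('wrist')
d=snap('wrist','w23.png');o=d['obs'];print(o['tool_pos'],o['tool_rot'],o['time_s'])
p=d['pixels'];d['pixels']=None;pickle.dump(d,open('w23.pkl','wb'))
t=cv2.imread('pics/w23.png')
cv2.imwrite('pics/w23c.png',cv2.resize(t[50:220,330:530],None,fx=4,fy=3.5,interpolation=cv2.INTER_CUBIC))
```

```text
[ 0.44372227 -0.20675459  0.30341758] [57.84745022 89.83885322 63.40171005] 24.125
```

View pics/w23.png

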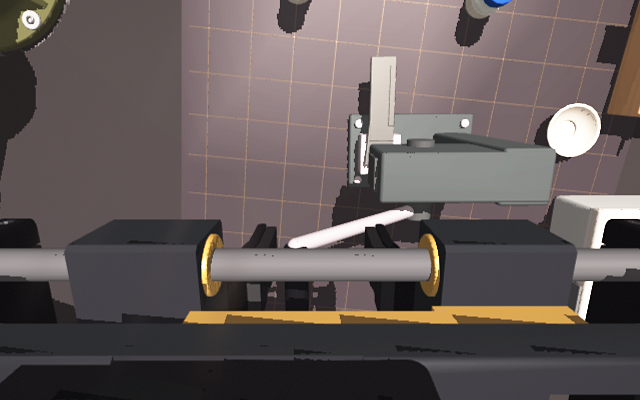

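View pics/w23c.png

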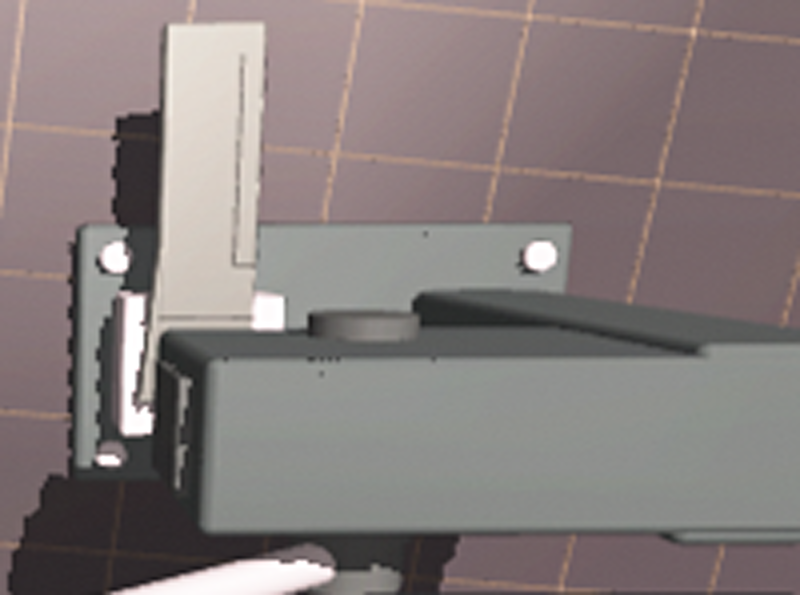

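Run:
```python
from h import *
import pickle
d=pickle.load(open('w23.pkl','rb'))
c=lambda x,y:(330+x/4,50+y/3.5)
A=onz(d,[c(118,293),c(287,293),c(119,436)],.045)[:,:2]
W=onz(d,[c(164,23),c(265,23),c(262,230),c(160,230),c(140,404)],.053)[:,:2]
print('anvil edge',A.round(4).tolist(),np.linalg.norm(A[0]-A[1]),np.linalg.norm(A[0]-A[2]));print('wing',W.round(4).tolist(),np.linalg.norm(W[0]-W[1]))
yw=np.radians(5.5);y=np.array([-np.sin(yw),np.cos(yw)]);x=np.array([y[1],-y[0]])
C=(A[0]+A[1])/2-.025*y;print('anvil centre',C)
tip=(W[0]+W[1])/2
for p in W: print(((p-C)@x).round(4),((p-C)@y).round(4))
v=W[1]-W[2];wy=np.degrees(np.arctan2(-v[0],v[1]));v=W[0]-W[3];print('wing yaw',wy,np.degrees(np.arctan2(-v[0],v[1])))
yy=np.radians(5.5);r=tip-.115*np.array([-np.sin(yy),np.cos(yy)])
print('rivet rel',(r-C)@x,(r-C)@y)
```

```text
anvil edge [[0.4879, -0.1654], [0.5405, -0.1603], [0.4947, -0.2169]] 0.05285944242292993 0.051942565415696945
wing [[0.4894, -0.0754], [0.5187, -0.0726], [0.5278, -0.1393], [0.497, -0.1423], [0.4987, -0.2033]] 0.029459685777411204
anvil centre [ 0.51663623 -0.1876991 ]
-0.0164 0.1144
0.0131 0.1144
0.0158 0.0471
-0.0152 0.0471
-0.0193 -0.0138
wing yaw 7.78903573851766 6.527348406056039
rivet rel -0.0016645370745943442 -0.0005919961841001329
```

Run:
```python
from h import *
t=cv2.imread('pics/top0.png');s=cv2.imread('pics/scene0.png')
a=cv2.resize(t[215:255,395:445],None,fx=8,fy=8,interpolation=cv2.INTER_LANCZOS4)
b=cv2.resize(s[220:270,190:240],None,fx=8,fy=8,interpolation=cv2.INTER_LANCZOS4)
a=cv2.convertScaleAbs(a,alpha=2.0);b=cv2.convertScaleAbs(b,alpha=1.6)
o=np.zeros((400,800,3),np.uint8);o[:320,:400]=a;o[:400,400:]=b
cv2.imwrite('pics/hc.png',o)
```

```text
(no output)
```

View pics/hc.png

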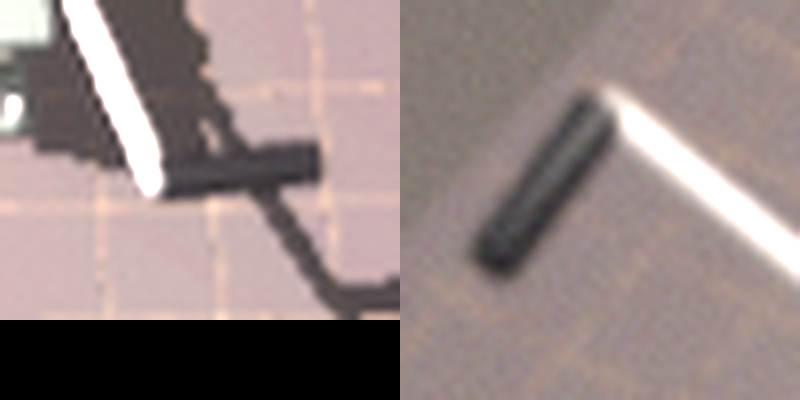

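Run:
```python
from h import *
T=snap('top');S=snap('scene')
print(T['obs']['time_s'])
print('top@.246',onz(T,[(415.25,237.25),(425,236.3),(434.75,235.4)],.246).round(4).tolist())
print('scene@.246',onz(S,[(215,232.9),(208.1,242.7),(201.25,252.5)],.246).round(4).tolist())
print(tri(T,(425,236.3),S,(208.1,242.7)))
import pickle
# lever arm end in wrist view w23, white arm end near handle (292,243)
d=pickle.load(open('w23.pkl','rb'));print('wrist lever end',onz(d,[(292,243),(412,212)],.246),onz(d,[(412,212)],.15))
go([.43,-.28,.3],5.5)
```

```text
24.175
top@.246 [[0.4269, -0.2461, 0.246], [0.4294, -0.2778, 0.246], [0.4317, -0.3095, 0.246]]
scene@.246 [[0.427, -0.2392, 0.246], [0.431, -0.2726, 0.246], [0.4349, -0.3048, 0.246]]
(array([ 0.43068022, -0.27534755,  0.24854699]), np.float64(0.004745397283571906))
wrist lever end [[ 0.42460005 -0.23713336  0.246     ]
 [ 0.50865958 -0.20509044  0.246     ]] [[ 0.53779276 -0.23136055  0.15      ]]
t 24.275 pos [ 0.444  -0.206   0.3029] off [ 0.0028 -0.0722 -0.0213] rv [ 0.003 -0.    -0.002] F [ 0.1 -0.1 -0.6] w 0.0436
```

Request:
{"api": "drive_tool", "payload": {"offset": [[0,-0.04,-0.012],[0.01,-0.072,-0.021],[0.035,-0.072,-0.021],[0.048,-0.072,-0.021],[0.048,-0.072,-0.021],[0.048,-0.072,-0.021],[0.048,-0.072,-0.021]], "angular": [[0.003,0,-0.002],[0.003,0,-0.002],[0.003,0,-0.002],[0.003,0,-0.002],[0.003,0,-0.002],[0.003,0,-0.002],[0.003,0,-0.002]], "fingers": 1}}

```text
time_s: 25.15
tool_pos: [0.4309, -0.2796, 0.2556]
tool_rot: [-38.5, 89.9, -33.0]
force: [-0.9, -1.2, 1.0]
grip_width: 0.0008
```

Run:
```python
from h import *
d=snap('wrist','w24.png');S=snap('scene','s24.png')
go([.43,-.28,.2345],5.5)
t=cv2.imread('pics/s24.png')
cv2.imwrite('pics/s24c.png',cv2.resize(t[190:300,170:310],None,fx=5.5,fy=5.5,interpolation=cv2.INTER_LANCZOS4))
t=cv2.imread('pics/w24.png')
cv2.imwrite('pics/w24c.png',t[150:290,220:440].repeat(3,0).repeat(3,1))
```

```text
t 25.25 pos [ 0.4306 -0.2797  0.2554] off [ 0.0209 -0.0003 -0.0007] rv [0.001 0.001 0.001] F [-0.3  0.3  0.5] w 0.0007
```

View pics/s24c.png

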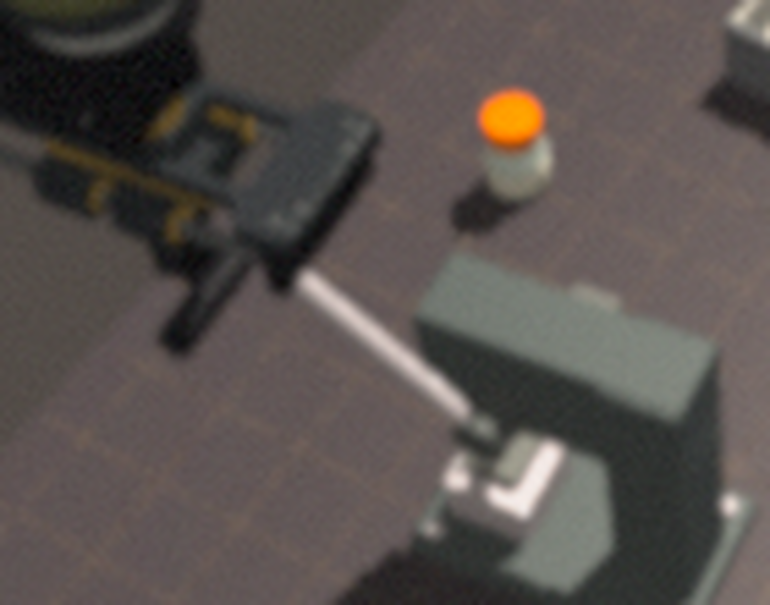

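View pics/w24c.png

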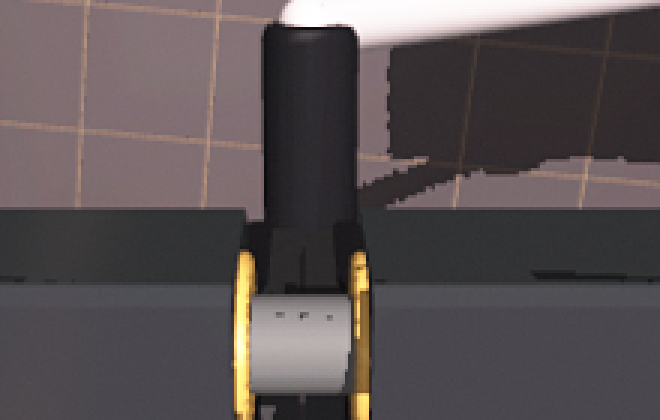

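Request:
{"api": "drive_tool", "payload": {"offset": [[0.012,0,0.001],[0.021,0,0.001],[0.031,0,-0.006],[0.042,0,-0.014],[0.054,0,-0.02],[0.066,0,-0.025],[0.078,0,-0.029],[0.091,0,-0.032]], "angular": [[0,0,0],[0,0,0],[0,0,0],[0,0,0],[0,0,0],[0,0,0],[0,0,0],[0,0,0]]}}

```text
time_s: 26.25
tool_pos: [0.3984, -0.2831, 0.1636]
tool_rot: [-47.6, 89.9, -42.1]
force: [-3.1, -0.5, 4.3]
grip_width: 0.0007
```

Run:
```python
from h import *
d=snap('wrist','w25.png');S=snap('scene','s25.png')
go([.43,-.28,.1025],5.5)
t=cv2.imread('pics/s25.png')
cv2.imwrite('pics/s25c.png',cv2.resize(t[190:300,170:310],None,fx=5.5,fy=5.5,interpolation=cv2.INTER_LANCZOS4))
t=cv2.imread('pics/w25.png')
cv2.imwrite('pics/w25c.png',t[150:290,220:440].repeat(3,0).repeat(3,1))
```

```text
t 26.35 pos [ 0.3982 -0.2829  0.1629] off [ 0.0604 -0.0002  0.032 ] rv [ 0.    -0.     0.001] F [-2.1 -0.6  3. ] w 0.0005
```

View pics/s25c.png

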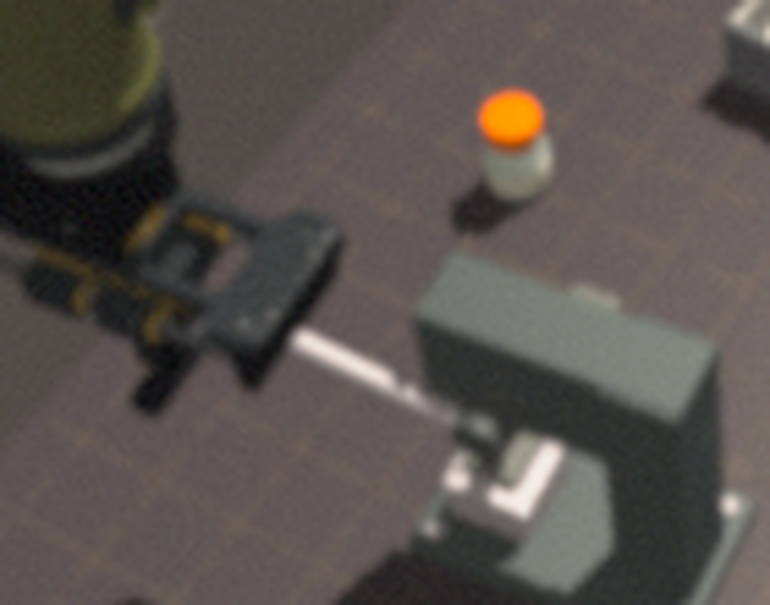

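View pics/w25c.png

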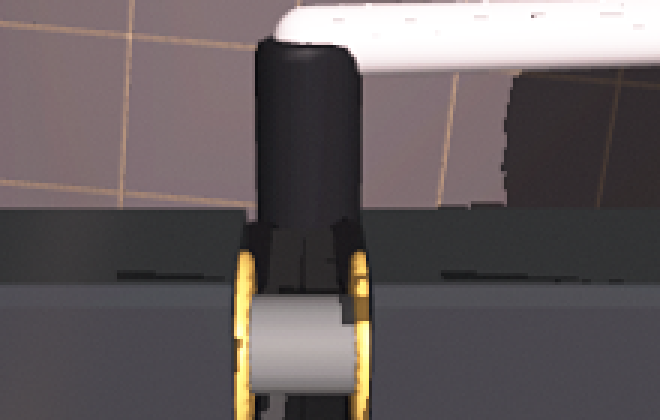

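Request:
{"api": "drive_tool", "payload": {"offset": [[0.013,0,-0.001],[0.026,0,-0.002],[0.037,0,-0.001],[0.047,0,0],[0.055,0,0.002],[0.061,0,0.003],[0.062,0,0.003]], "angular": [[0,0,0],[0,0,0],[0,0,0],[0,0,0],[0,0,0],[0,0,0],[0,0,0]]}}

```text
time_s: 27.22
tool_pos: [0.4004, -0.2831, 0.1007]
tool_rot: [-158.2, 89.9, -152.8]
force: [-6.3, 0.6, 10.7]
grip_width: 0.0004
```

Request:
{"api": "drive_tool", "payload": {"offset": [[0.0015,0,0],[0.0015,0,0]], "angular": [[0,0,0],[0,0,0]]}}

```text
time_s: 27.48
tool_pos: [0.4005, -0.2831, 0.1003]
tool_rot: [178.3, 89.9, -176.2]
force: [-6.2, 2.7, 16.6]
grip_width: 0.0003
```

Request:
{"api": "drive_tool", "payload": {"offset": [[0.0015,0,0],[0.0015,0,0]], "angular": [[0,0,0],[0,0,0]]}}

```text
time_s: 27.72
tool_pos: [0.4005, -0.2831, 0.1001]
tool_rot: [154.6, 89.8, 160.1]
force: [-7.2, 3.1, 18.6]
grip_width: 0.0006
```

Run:
```python
from h import *
S=snap('scene','s26.png')
go([.43,-.28,.3],5.5)
t=cv2.imread('pics/s26.png')
cv2.imwrite('pics/s26c.png',cv2.resize(t[190:300,170:310],None,fx=5.5,fy=5.5,interpolation=cv2.INTER_LANCZOS4))
```

```text
t 27.775 pos [ 0.4006 -0.2831  0.1001] off [-0.2     0.0006  0.029 ] rv [-0.001 -0.003 -0.001] F [-7.8  2.4 18.4] w 0.0001
```

View pics/s26c.png

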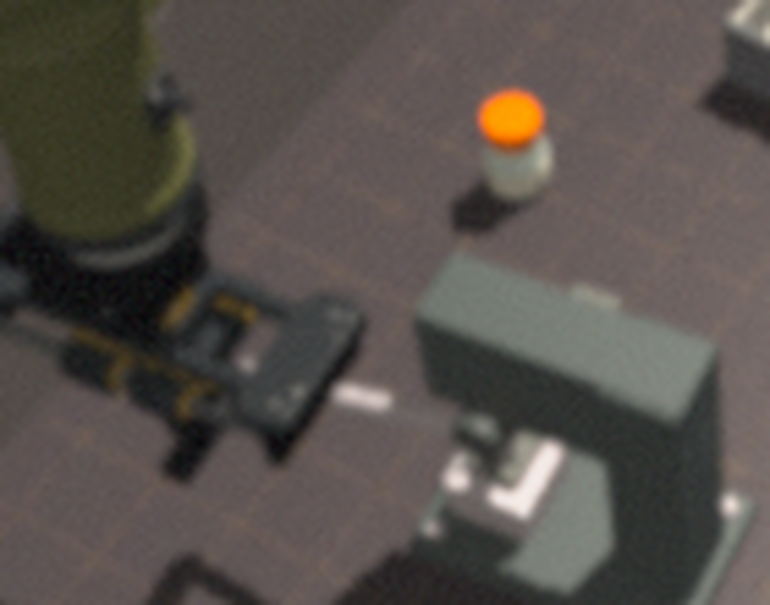

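Request:
{"api": "drive_tool", "payload": {"offset": [[-0.01,0,-0.001],[-0.03,0,-0.004],[-0.05,0,-0.004],[-0.07,0,0],[-0.09,0,0.006],[-0.11,0,0.015],[-0.13,0,0.027],[-0.15,0,0.03],[-0.18,0,0.03],[-0.215,0,0.03]], "angular": [[0,0,0],[0,0,0],[0,0,0],[0,0,0],[0,0,0],[0,0,0],[0,0,0],[0,0,0],[0,0,0],[0,0,0]]}}

```text
time_s: 29.02
tool_pos: [0.4317, -0.2795, 0.3149]
tool_rot: [145.6, 89.8, 151.1]
force: [0.6, -0.6, -0.1]
grip_width: 0.0006
```

Run:
```python
from h import *
go([.4437,-.2068,.3034],5.5)
S=snap('scene','s27.png')
t=cv2.imread('pics/s27.png')
cv2.imwrite('pics/s27c.png',cv2.resize(t[190:300,170:310],None,fx=5.5,fy=5.5,interpolation=cv2.INTER_LANCZOS4))
```

```text
t 29.025 pos [ 0.4317 -0.2795  0.3149] off [0.0116 0.0712 0.019 ] rv [ 0.001 -0.003 -0.002] F [ 0.6 -0.6 -0.1] w 0.0006
```

View pics/s27c.png

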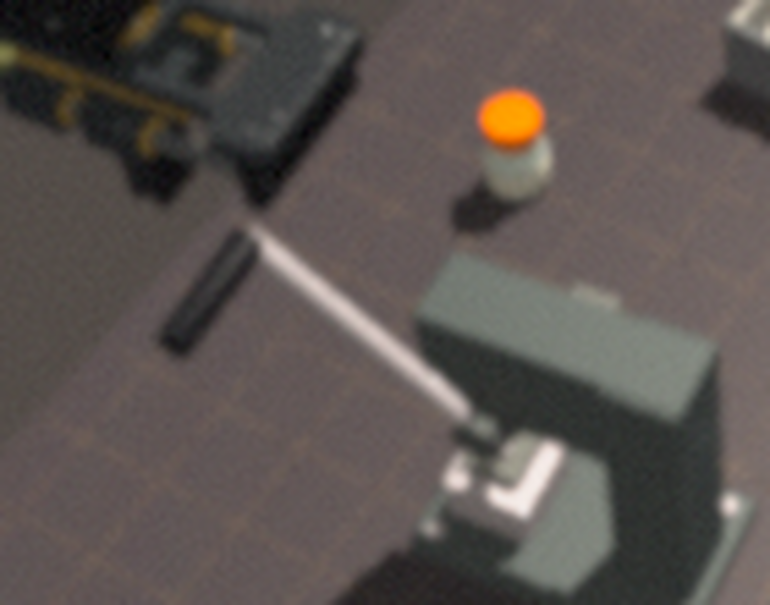

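Run:
```python
from h import *
o=telemetry.get_obs();print(o['qpos'])
Rt=down(5.5)@R.from_rotvec([0,0,-.436]).as_matrix()
print(tooldelta(o,[.509,-.10,.25],Rt),tooldelta(o,[.509,-.10,.20],Rt))
```

```text
[-21.69546564  -2.12290411  50.91023844  92.17512883   1.57045055
  88.97476307  34.71029904]
(array([0.069889  , 0.17263644, 0.09216353]), array([-1.14589204e-04,  3.57298690e-03, -4.35227169e-01])) (array([0.11988868, 0.17267512, 0.09198926]), array([-1.14589204e-04,  3.57298690e-03, -4.35227169e-01]))
```

Request:
{"api": "drive_tool", "payload": {"offset": [[0,0.04,0.02],[0,0.08,0.045],[0,0.12,0.07],[0.01,0.16,0.09],[0.02,0.173,0.092],[0.04,0.173,0.092],[0.06,0.173,0.092],[0.07,0.173,0.092],[0.07,0.173,0.092],[0.07,0.173,0.092]], "angular": [[0,0,0],[0,0,0],[0,0,0],[0,0,-0.06],[0,0,-0.15],[0,0,-0.24],[0,0,-0.34],[0,0,-0.436],[0,0,-0.436],[0,0,-0.436]]}}

```text
time_s: 30.32
tool_pos: [0.5092, -0.1001, 0.2503]
tool_rot: [-89.4, 65.1, -84.0]
force: [-0.2, -0.3, 1.2]
grip_width: 0.0007
```

Run:
```python
from h import *
import pickle
d=snap('wrist')
d=snap('wrist','w28.png');o=d['obs'];print(o['tool_pos'],o['tool_rot'],o['time_s'],o['qpos'])
d['pixels']=None;pickle.dump(d,open('w28.pkl','wb'))
A=np.array([.5167,-.1882])
print(proj(d,[[*A,.063],[*A,.057],[*A,.081],[*A,.045]]))
t=cv2.imread('pics/w28.png')
cv2.imwrite('pics/w28c.png',cv2.resize(t[60:225,230:430],None,fx=4,fy=3.6,interpolation=cv2.INTER_CUBIC))
```

```text
[ 0.50929914 -0.10058186  0.25067551] [-89.30478332  65.05923359 -83.93720293] 30.375 [-39.04279955  -1.78803425  28.33247961 104.32244328  26.08582276
  80.4859576  -10.49318036]
[[319.82682741 169.96209173]
 [319.81040707 166.96538755]
 [319.87849575 179.39154141]
 [319.77868786 161.17664508]]
```

View pics/w28.png

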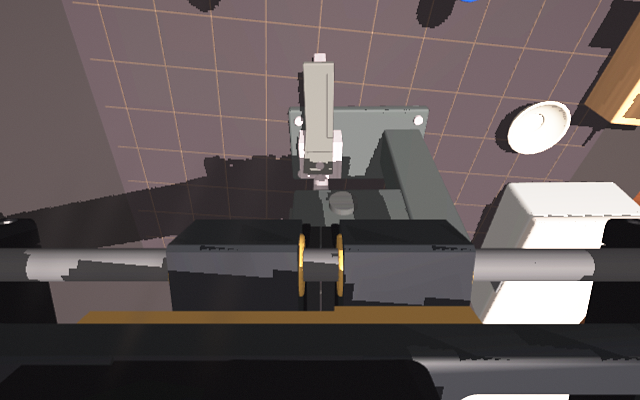

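View pics/w28c.png

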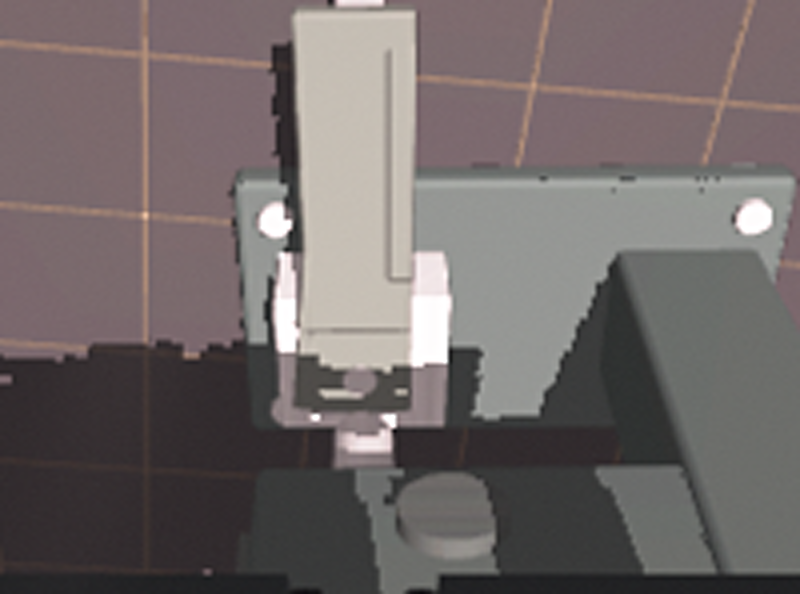

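Run:
```python
from h import *
t=cv2.imread('pics/w28.png')
cv2.imwrite('pics/w28d.png',cv2.resize(cv2.convertScaleAbs(t[145:200,290:350],alpha=1.3),None,fx=12,fy=10,interpolation=cv2.INTER_NEAREST))
```

```text
(no output)
```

View pics/w28d.png

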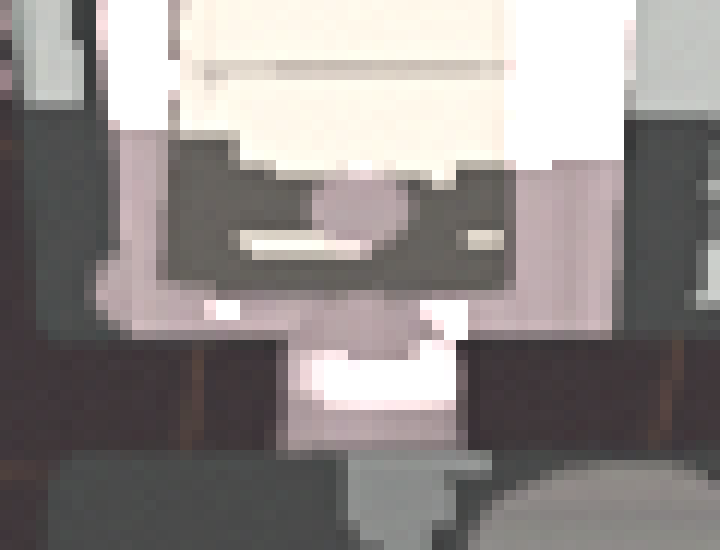

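Run:
```python
from h import *
import pickle
d=pickle.load(open('w28.pkl','rb'))
y=np.array([-np.sin(np.radians(5.5)),np.cos(np.radians(5.5))]);x=np.array([y[1],-y[0]])
tip=onz(d,[(230+355/4,60+12/3.6)],.053)[0,:2]; root=onz(d,[(290+345/12,145+28.5)],.053)[0,:2]; ae=onz(d,[(230+362/4,60+253/3.6)],.045)[0,:2]
print('len',(tip-root)@y,'tip to anvil edge',(tip-ae)@y,'(90)')
for z in (.055,.057,.059,.061,.063):
  r=onz(d,[(320.1,145+20.3)],z)[0,:2];print(z,'tip-rivet',(tip-r)@y,'rivet-root',(r-root)@y,'rivet-anvil',(r-ae)@y+.025,(r-ae)@x)
for z in (.075,.081): 
  q=onz(d,[(290+368/12,145+32.5)],z)[0,:2];print('ram',(q-ae)@y+.025)
```

```text
len 0.12815451930219754 tip to anvil edge 0.07540942957037622 (90)
0.055 tip-rivet 0.11514232614231365 rivet-root 0.01301219315988389 rivet-anvil -0.01473289657193743 -0.0005465486618308693
0.057 tip-rivet 0.11378393502380621 rivet-root 0.014370584278391321 rivet-anvil -0.013374505453429997 -0.0005517440358789382
0.059 tip-rivet 0.11242554390529877 rivet-root 0.015728975396898763 rivet-anvil -0.012016114334922556 -0.0005569394099271182
0.061 tip-rivet 0.11106715278679137 rivet-root 0.017087366515406165 rivet-anvil -0.01065772321641515 -0.0005621347839751898
0.063 tip-rivet 0.10970876166828396 rivet-root 0.01844575763391357 rivet-anvil -0.009299332097907745 -0.0005673301580232618
ram -0.017506304612987675
ram -0.013117478328347691
```

Run:
```python
from h import *
d=snap('wrist')
d['obs']['tool_pos']=np.array([.52528334,.18832329,.15488948]);d['obs']['tool_rot']=np.array([10.10945017,89.74774245,6.50235107])
print(onz(d,[(427.5,191)],.061)-[.5153,.1915,.061])
T=snap('top','t30.png')
a=cv2.imread('pics/top0.png');b=cv2.imread('pics/t30.png')
cv2.imwrite('pics/cmp.png',np.vstack([a[100:300,100:500],b[100:300,100:500]]).repeat(1,0))
print(telemetry.get_obs()['force'],telemetry.get_obs()['time_s'])
```

```text
[[ 0.09694687 -0.00666958  0.        ]]
[-0.06216408 -0.20478974  0.5110016 ] 30.525
```

View pics/cmp.png

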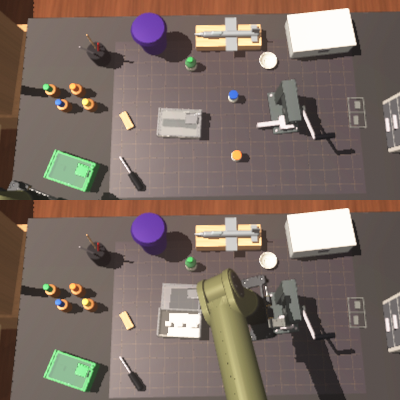

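Run:
```python
from h import *
print(telemetry.get_obs()['joint_velocities'].round(2)); print(sign_off())
```

```text
[-0.1   0.11 -0.4   0.26  0.12 -0.14 -0.15]
the job is handed in; nothing more can be done
None
```

The job is done and handed in at about 30.5 s of the 72 s allowed. I pressed the tab down, slid the cover to its stop and laid the wing in the press. I then pulled the lever to its stop and let it spring back up.

**Last checks that agreed:**
- **Cover:** the tab had moved about 97 mm, so the cover is open past the 88 mm needed. I measured this just after opening and could only see it roughly at the end.
- **Wing:** before the stroke, the rivet was within about 2 mm of the ram's axis. Afterwards the wing still lay on the anvil and rest.
- **Lever:** the handle stopped moving as the force on it rose from 11 to 18 N, so it was at its stop. In the pictures afterwards it is back up.
- **Rivet:** its top is now at about 57 mm, against 63 mm while proud, so it was driven about 6 mm. That height comes from a few pixels in one tilted picture, so it is good to about 2 mm.
- **Bystanders:** those visible in the last overhead picture had not moved, and the hand touched nothing. The arm hid the two paint jars there; they showed only partly in the wrist pictures, so I did not measure them.

**What disagreed:**
- **Fingertips:** they touched about 28 mm higher than the tool description says. I found this at the tab by going down in small steps until there was force, and used the corrected length after that.
- **Overhead camera:** it differed from the wrist camera by 3 to 6 mm, and I went by the wrist camera.
- **Two misread edges:** the foot of the work rest first looked like the end of the rest, and the anvil's side face first looked like its top edge. Both gave wrong offsets until I reread them. I judged the second correction by eye and did not recompute it.

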